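# Load the slanted spice rack and close its cover

### The arm

A 6-joint arm with a two-finger parallel gripper is mounted at the origin on a cart in front of the work surface, level with it; the furniture and walls round the work are solid. World frame = base frame: x ahead of the robot, y to its left, z up, the work surface at z = 0. Lengths are in mm, angles in rad, forces in N, time in s.
With the tool pointing down it reaches from about 275 to 825 mm from the base axis. Payload 5.2 kg.
Tool frame: the origin (TCP) lies at the very end of the fingers, on their centre line; the grasp point (between the pads) lies 19 mm behind it (ctrl.pinch_z is the distance from the TCP to the grasp point, in mm); z points along the fingers, y is the line along which they close (so a half turn about z gives the same grasp; the last joint's range is limited). The gripper opens to 93 mm and grips with 3 to 60 N. Pads are 15 mm wide; open, the fingers measure 128 mm over their backs; the gripper's body (75 mm by 188 mm) begins 65 mm behind the grasp point.
Start: joints at [1.124, 0.259, 1.535, -0, 1.348, -0.203], TCP at [132.743, 533.746, 218.653] pointing down, gripper open.
Joint ranges: [-3.14, 3.14], [-0.91, 2.08], [0.19, 2.58], [-1.22, 4.36], [0.22, 2.71], [-3.12, 3.12]. Speed limits (rad/s): [2.57, 2.57, 3.14, 3.14, 3.14, 3.14].

### API

Orientations are given as a rotation vector (axis times angle).
In Python, from plant import ctrl gives the robot as it stands.
- The arm moves only by the tool apply_moves, never from a script. Its argument "deltas" is a list of rows, each a list of 3 entries, a list of its own where there are three numbers: the shift along the tool's x, y, z in mm, then the turn, a rotation vector about the tool's x, y, z in degrees, then the finger opening in mm, from 0 to 93. A call has 1 to 12 rows; each row shifts and turns the commanded pose from where the row before left it, along the tool's axes as they then stand; what a row does not reach is not made up. A row lasts 1/12 s, in which the tool goes at most 41.7 mm and 7.16 degrees, less where a joint would pass 70% of its speed; a pose out of reach is approached as far as the arm can. A call with a gripper value outside its range is refused whole. The fingers move at their own pace and stop on an object; "grip_force" is the grip in N (left out, the last holds). Time passes only in rows, so rows that do not move let the fingers close. It gives the time, the measured TCP pose, the force, the opening and the grip force at its end, in the units of the state.
- ctrl.get_state(): the state, without advancing time (a new reading comes with each control period).
- ctrl.capture(name): name is "scene" or "top"; returns the picture (420x560x3 uint8, red, green, blue); there is no depth.
- ctrl.calibration(name): a dict with "K" (3x3 intrinsics, pixels), "k1" (the pictures are not rectified: a ray, as slopes to the right and down, at radius r is drawn at 1 + k1 r^2 times it, then the intrinsics apply), "extrinsics" (4x4, takes a point from camera to world coordinates). Camera axes: x right, y up, looking along -z (the intrinsics and any distortion apply to the point x, -y, -z); pixel columns grow to the right and rows downward; lengths in mm; the calibration is good to about 2 mm. A picture is of the moment at which its call begins. calibration takes no time and is no camera call.
- ctrl.hand_in(): hands the job in; it is judged then, once.
The state is a dict: "time": time; "joint_pos": joint angles; "joint_vel": joint speeds; "effort": joint torques, N m; "tcp_pos": TCP position; "orientation": TCP orientation; "ft_force": force on the tool from outside, world axes, zero at the start; "torque": the same for the moment, N m; "grip_width": finger opening in mm; "grasp_force": force on a finger pad.
Only numpy, scipy, OpenCV 4.12 (cv2) and the standard library are available. Lean on these libraries where they do the work, as an engineer would, in place of code of your own. Each camera call takes 0.05 s, during which the arm holds its last target. There are 200 camera calls.

### The job

Put the three spice jars away in the slanted wooden rack, one to a lane: lay each in bottom first, along the lane with its cap up towards you, and let it slide gently down until its bottom rests on the back stop, without dropping it. When all three are fully home and let go, swing the clear dust cover down over them until it is shut. Leave the mug, the egg timer and the lemons where they stand.

Things in the scene. Friction and masses are not known exactly. Their poses are not given: they have to be found in the camera images.
- jar_a: Upright glass spice jar with green cap, beige and brown label: round, 46 mm across, 106 mm tall, about 0.11 kg; the cap (45 mm across) takes the top 21 mm. Origin at the centre of its underside, z up its axis; its yaw means nothing. All three jars have this size, and any jar may go in any lane.
- jar_b: Spice jar of the same size and make as jar_a with a white, green and red label; origin and axes as for jar_a.
- jar_c: Spice jar, twin of jar_a (same beige and brown label); origin and axes as for jar_a.
- rack: Fixed wooden spice rack, 150 mm deep (x), 254 wide (y), 136 high without its cover. Origin at the centre of its underside; -x is its front, turned to the robot, with three blank label holders. Its bed of three lanes, 84 mm apart, falls at 50 degrees from the front upper edge (131 mm high) to the back stop. Jars let go on it slide down by themselves, even at the highest friction drawn.
- lane_left (a point): Low end of the left (+y) lane, where its middle line on the floor meets the back stop; axes as for the bed. A jar that is home in a lane has the centre of its underside at x = 23, y = 0, z = 0 mm of the lane's frame and its axis along z, cap uphill.
- bed: Bed; origin mid-line where floor meets back stop. z points straight up the 50 degree slope (to the front and up), x square out of the floor (up and to the back), y across. The floor is the plane x = 0 for z = 0 to 112 mm; from there to its upper edge (z = 138 mm) it bends 12 degrees down as a lead-in. The stop is the plane z = 0 and stands 47 mm high along x.
- lane_middle (a point): Low end of the middle lane, in the bed's axes: the bed's origin. Strips 10 mm high (along x), z = 0 to 104 mm, leave a groove 42 mm wide along each lane in which the jar's round side sits with 2 mm to spare on each side; above them the floor is plain.
- lane_right (a point): Low end of the right (-y) lane, in the bed's axes. Outside the outer lanes stand the side boards, inner faces 117 mm from the bed's middle; they rise 46 mm above the floor (along x) at the stop and taper evenly to 5 mm at z = 135 mm.
- cover (a joint): Hinge of the clear dust cover with wooden front lip, 226 mm wide: 0 = shut, plate parallel to the bed and 52 mm above it; grows as it swings up and back, at most 1.1 rad; upright at 0.70. Starts open, stays where left (0.16 N m; 2 to 3 N at the tab moves it), no latch. Shut, the lip hangs 22 mm below the plate, 116 mm from the stop: a jar more than 10 mm from home blocks it.
- cover_hinge (a point): Middle of the cover's hinge line over the back stop, fixed to the rack: x = 52, y = 0, z = -6 mm of the bed's frame, same axes. The hinge turns about y.
- tab (a point): On the outer face of the wooden pull tab in the middle of the cover's free edge, 142 mm from the hinge, 7 mm outside the plane of the hinge. Its frame moves with the cover: x square out of the outer face, z away from the hinge, y along it. The tab is 70 mm wide and 8 mm thick; it ends 11 mm beyond this point and begins 14 mm short of it.
- blue_mug: Blue and white mug, 78 x 112 x 92 mm with handle; a bystander. Origin at the centre of its underside.
- egg_timer: Round red and cream egg timer, 60 mm across, 57 mm tall; a bystander. Origin at the centre of its underside.
- lemon_a: Lemon, 71 x 53 x 51 mm, the nearer of two; a bystander. Origin at the centre of its underside.
Things that resemble listed ones, but are neither listed nor needed, are in the scene too. What is shaped like the jar_c but orange or purple is not meant.

How it is judged:
By the outcome, as a careful person would: the job done as asked, in the order asked, and still so for the second after the job is handed in, with the robot touching nothing.
It also fails if it takes over 72 s, if anything falls off the work surface, if the arm or the gripper's body presses on something with over 40 N, if the wrist force passes 120 N, or if a joint passes its speed limit or range.

## Working session

There is one attempt and no reset: what is moved stays moved. The work goes in short steps, Python scripts to look and compute and a tool call to move; the robot and the scene stay as the last step left them, time stands still between calls to the robot, and variables do not carry over. Pictures are saved under pics/ and viewed, at most 10 in all, crops included, and the job is handed in when it is done.

Besides the shell and the picture viewer there is one more tool, called after "Call:" as name(argument=value, ...) on one line, values as JSON. apply_moves: Moves the arm, as the interface text tells. Its arguments: {"type":"object","properties":{"deltas":{"type":"array"},"grip_force":{"type":"number"}},"required":["deltas"]}

```bash
ls; mkdir -p pics; python3 - <<'E'
from plant import ctrl
import cv2,numpy as np
s=ctrl.get_state();print(s, ctrl.pinch_z)
for n in("scene","top"):
    im=ctrl.capture(n);cv2.imwrite(f"pics/{n}0.png",im[:,:,::-1]);np.save(f"pics/{n}0.npy",im)
    c=ctrl.calibration(n);print(n,{k:np.round(v,4).tolist() for k,v in c.items()})
E
```

```text
pics
{'time': 0.0, 'joint_pos': array([ 1.12421717e+00,  2.59378049e-01,  1.53608582e+00, -8.30906001e-06,
        1.34801256e+00, -2.02781160e-01]), 'joint_vel': array([-2.22391965e-05,  1.75633284e-04,  6.10691912e-04, -7.38442863e-04,
        2.54424783e-03,  1.97883952e-04]), 'effort': array([-1.35994502e-03, -4.37317622e+01, -2.84000409e+01,  7.17291632e-02,
        4.13269876e-02, -1.67714488e-04]), 'tcp_pos': array([132.48931639, 533.23063036, 217.7977644 ]), 'orientation': array([-3.81934119e-01, -3.11769076e+00,  2.80795591e-03]), 'ft_force': array([0.00313823, 0.51908721, 0.21582   ]), 'torque': array([ 0.01732848,  0.03184226, -0.04464117]), 'grasp_force': 0.0, 'grip_width': 92.80296424749301} 18.8
scene {'K': [[441.8406, 0.0, 276.6071], [0.0, 441.8406, 211.5188], [0.0, 0.0, 1.0]], 'k1': 0.0001, 'extrinsics': [[0.8119, 0.4526, -0.3688, 112.3264], [-0.5836, 0.6121, -0.5336, -589.8915], [-0.0158, 0.6484, 0.7611, 1143.4186], [0.0, 0.0, 0.0, 1.0]]}
top {'K': [[500.8136, 0.0, 277.2699], [0.0, 500.8136, 195.9877], [0.0, 0.0, 1.0]], 'k1': -0.0983, 'extrinsics': [[0.0028, 0.9856, -0.1692, 389.3937], [-0.9999, 0.0051, 0.0132, 116.8965], [0.0138, 0.1691, 0.9855, 1348.5034], [0.0, 0.0, 0.0, 1.0]]}
```

View pics/scene0.png

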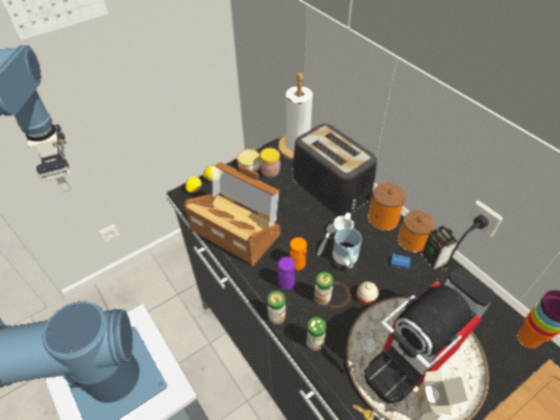

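View pics/top0.png

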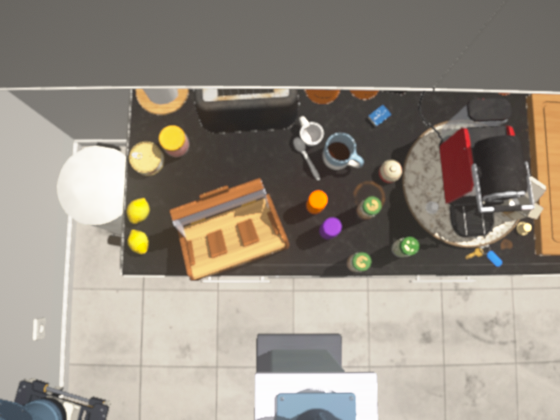

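The scene picture shows green-capped jars at (277,298), (316,325) and (323,280). The lookalikes are an orange jar at (299,248) and a purple one at (287,267). In the top picture the three green caps are at (361,262), (409,246) and (371,206), orange is at (317,201) and purple at (331,227). The rack is at about (230,235), slightly yawed, with its cover open at the back. I choose the three green-capped jars.

Next I'll check them in a close crop and enlarge the rack.

```bash
cat > h.py <<'E'
import numpy as np,cv2
from plant import ctrl
def ray(n,u,v):
    c=ctrl.calibration(n);K=np.array(c["K"]);E=np.array(c["extrinsics"])
    p=cv2.undistortPoints(np.array([[[u,v]]],float),K,np.array([c["k1"],0,0,0.]))[0,0]
    d=E[:3,:3]@np.array([p[0],-p[1],-1.]);return E[:3,3],d/np.linalg.norm(d)
def onz(n,u,v,z):
    o,d=ray(n,u,v);return o+d*(z-o[2])/d[2]
def tri(a,b):
    (o,d),(p,e)=ray("scene",*a),ray("top",*b)
    s=np.linalg.lstsq(np.c_[d,-e],p-o,rcond=None)[0]
    A,B=o+d*s[0],p+e*s[1];return (A+B)/2,np.linalg.norm(A-B)
def proj(n,P):
    c=ctrl.calibration(n);K=np.array(c["K"]);E=np.array(c["extrinsics"])
    q=(np.atleast_2d(P)-E[:3,3])@E[:3,:3]; x=np.c_[q[:,0],-q[:,1]]/-q[:,2:3]
    x=x*(1+c["k1"]*(x**2).sum(1,keepdims=True));return x@K[:2,:2].T+K[:2,2]
E
python3 - <<'E'
import numpy as np,cv2
from h import *
T=np.load("pics/top0.npy");S=np.load("pics/scene0.npy")
def crop(im,x0,y0,w,h,f):return cv2.resize(im[y0:y0+h,x0:x0+w],None,fx=f,fy=f,interpolation=cv2.INTER_CUBIC)[:,:,::-1]
cv2.imwrite("pics/racktop.png",crop(T,165,172,130,110,6))
cv2.imwrite("pics/rackscene.png",crop(S,180,155,105,110,5))
cv2.imwrite("pics/jars.png",np.hstack([crop(T,300,180,130,100,3),crop(S,255,235,100,120,2.5)]))  if 0 else cv2.imwrite("pics/jars.png",crop(S,255,235,110,120,5))
# green cap blobs
for n,im in(("top",T),("scene",S)):
    hsv=cv2.cvtColor(im,cv2.COLOR_RGB2HSV)
    m=cv2.inRange(hsv,(40,70,40),(85,255,255))
    k,l,st,ce=cv2.connectedComponentsWithStats(m)
    for i in range(1,k):
        if st[i,4]>25:print(n,st[i],ce[i].round(1),onz(n,*ce[i],106).round(0))
E
```

```text
top [363 196  19  19 176] [371.5 204.8] [ 581. -138.  106.]
top [399 236  21  20 282] [409.6 245.3] [ 479. -231.  106.]
top [353 252  19  19 184] [362.4 261.1] [ 440. -111.  106.]
scene [428 245   7  10  47] [431.  249.4] [ 887. -240.  106.]
scene [316 271  18  19 176] [324.4 280.2] [ 576. -139.  106.]
scene [267 290  19  20 189] [276.3 300.2] [ 435. -111.  106.]
scene [307 316  21  21 298] [316.7 326.3] [ 474. -232.  106.]
```

View pics/racktop.png

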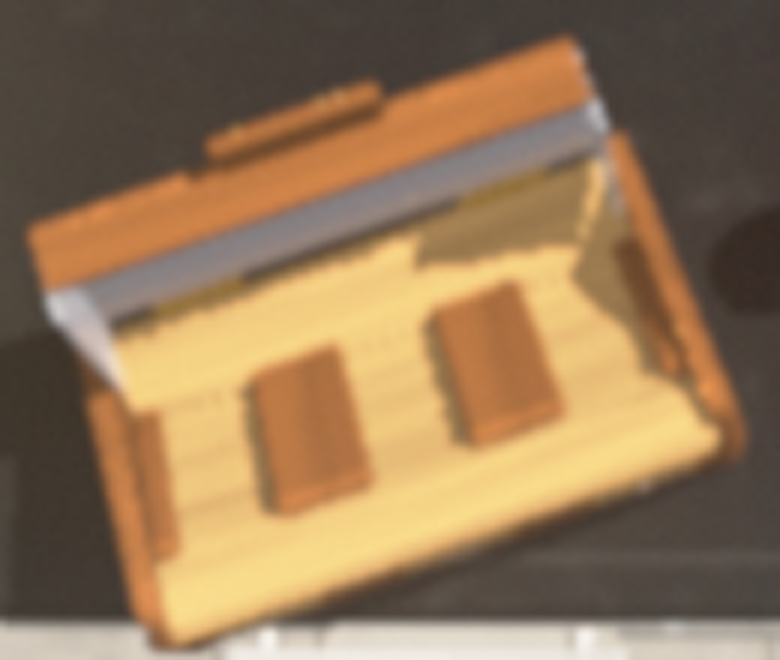

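View pics/rackscene.png

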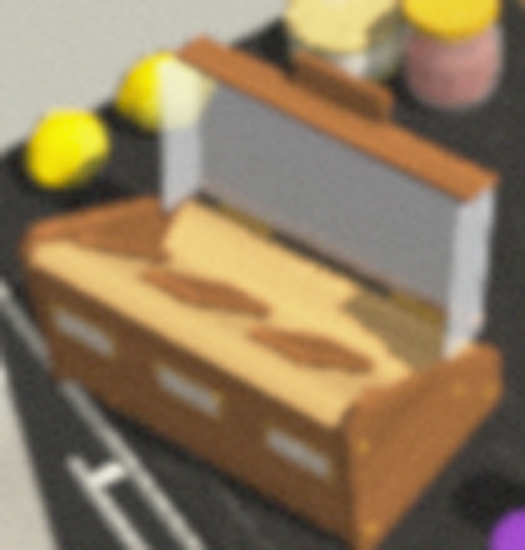

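View pics/jars.png

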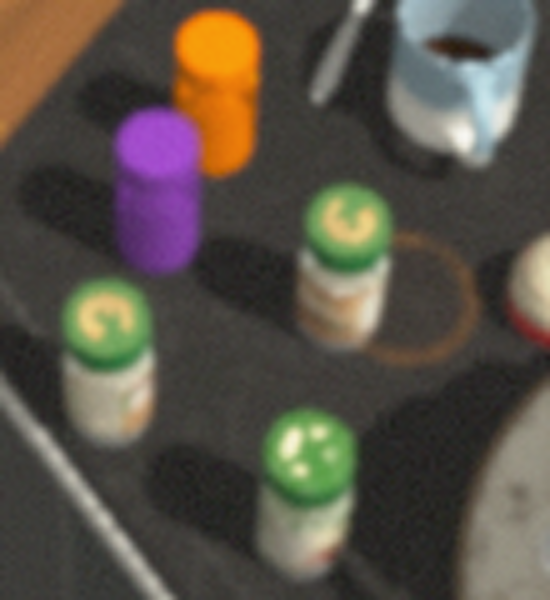

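The crops confirm three glass jars with green caps: crop (107,322) and (348,225) with gold marks, and (310,455) with white marks. The purple and orange cylinders stand apart. The rack crops show the bed edge, the two centre strips and the tab clearly: top-crop tab (205,140) to (380,85), floor front edge (165,643) to (720,455). Next I'll cast those points.

```bash
python3 - <<'E'
from h import *
np.set_printoptions(suppress=True,precision=1)
t=lambda x,y:(165+x/6-.4,172+y/6-.4); s=lambda x,y:(180+x/5-.4,155+y/5-.4)
A=onz("top",*t(165,643),131);B=onz("top",*t(722,455),131)
print("edge top",A,B,np.linalg.norm(A-B),np.degrees(np.arctan2(-(A-B)[0],(A-B)[1])))
C=onz("scene",*s(30,252),131);D=onz("scene",*s(342,421),131)
print("edge scene",C,D,np.linalg.norm(C-D),np.degrees(np.arctan2(-(C-D)[0],(C-D)[1])))
print("strip near corners h115",[onz("top",*t(*p),115) for p in((283,500),(370,478),(478,432),(562,405))])
print("strip far corners h35",[onz("top",*t(*p),35) for p in((250,380),(340,345),(435,310),(520,282))])
for n,a,b in(("tabL",(295,58),(207,142)),("tabR",(391,103),(380,88)),("lipL",(180,48),(30,235)),("lipR",(497,182),(575,40)),("lipRlow",(455,200),(600,105))):
    print(n,*tri(s(*a),t(*b)))
for n,z,u in(("purple",106,(331,226)),("orange",106,(317.5,200)),("mug",92,(340,150)),("timer",57,(391,171)),("machine handle",100,(457,205)),("machine handle",100,(455,232))):print(n,onz("top",*u,z))
E
```

```text
edge top [395.3 305.  131. ] [471.8  81.7 131. ] 236.11059244874747 18.920035362926832
edge scene [394.1 306.8 131. ] [477.1  85.2 131. ] 236.66409706701086 20.534532938196236
strip near corners h115 [array([453.7, 260.7, 115. ]), array([462.8, 225.2, 115. ]), array([481.9, 181.3, 115. ]), array([493.2, 146.9, 115. ])]
strip far corners h35 [array([510.1, 285.7,  35. ]), array([525.7, 246.5,  35. ]), array([541.4, 205. ,  35. ]), array([554. , 167.8,  35. ])]
tabL [583.1 284.1 205.2] 7.042420101839042
tabR [606.4 216.9 205.7] 3.1701324758966556
lipL [546.2 358.  179.5] 15.244180654874247
lipR [630.2 141.9 185.5] 2.7472428569278606
lipRlow [598.1 133.1 199.7] 9.935443345748252
purple [527.3 -34.2 106. ]
orange [593.   -1.1 106. ]
mug [727.2 -62.5  92. ]
timer [ 680.2 -203.    57. ]
machine handle [ 582.6 -361.5  100. ]
machine handle [ 513.1 -352.3  100. ]
```

```bash
python3 - <<'E'
from h import *
np.set_printoptions(suppress=True,precision=1)
C={}
for n,box in(("top",(200,215,262,262)),("scene",(205,205,258,232))):
    im=np.load(f"pics/{n}0.npy");x0,y0,x1,y1=box
    c=cv2.resize(im[y0:y1,x0:x1],None,fx=8,fy=8,interpolation=cv2.INTER_CUBIC)
    # brown strip vs pale floor
    g=c[:,:,1].astype(int)
    m=((g<125)&(c[:,:,0]>g+35)).astype(np.uint8)
    m=cv2.morphologyEx(m,cv2.MORPH_OPEN,np.ones((9,9)))
    k,l,st,ce=cv2.connectedComponentsWithStats(m)
    for i in range(1,k):
        if st[i,4]>1500:
            cnt=cv2.findContours((l==i).astype(np.uint8),0,2)[0][0]
            r=cv2.boxPoints(cv2.minAreaRect(cnt))
            p=(ce[i]+.5)/8-.5+[x0,y0]
            print(n,st[i],p,"at z75",onz(n,*p,75))
            C.setdefault(n,[]).append(p)
E
```

```text
top [  292    39   166   206 20745] [246.4 231.8] at z75 [515.1 178.3  75. ]
top [   51   128   152   208 20593] [215.3 242.8] at z75 [486.5 257.   75. ]
scene [  56   40  165   65 4899] [221.3 213.5] at z75 [484.1 256.6  75. ]
scene [ 227  136  161   59 4961] [242.9 225. ] at z75 [513.9 176.4  75. ]
```

Call:
apply_moves(deltas=[[[0, 0, 0], [0, 0, -6.84], 70], [[0, 0, 0], [0, 0, -6.84], 70], [[0, 0, 0], [0, 0, -6.84], 70], [[0, 0, 0], [0, 0, -6.84], 70], [[0, 0, 0], [0, 0, -6.84], 70], [[-3.7, -37.4, 0], [0, 0, 0], 70], [[-3.7, -37.4, 0], [0, 0, 0], 70], [[-3.7, -37.4, 0], [0, 0, 0], 70], [[-3.7, -37.4, 0], [0, 0, 0], 70], [[-3.7, -37.4, 0], [0, 0, 0], 70], [[-3.7, -37.4, 0], [0, 0, 0], 70], [[-3.7, -37.4, 0], [0, 0, 0], 70]], grip_force=25)

```text
time: 1.1
tcp_pos: [247.5, 295.3, 218.4]
orientation: [0.553, -3.092, 0.0]
ft_force: [0.8, -0.6, -0.7]
grip_width: 70.1
grasp_force: 0.0
```

Call:
apply_moves(deltas=[[[-3.7, -37.4, 0], [0, 0, 0], 70], [[-3.7, -37.4, 0], [0, 0, 0], 70], [[-3.7, -37.4, 0], [0, 0, 0], 70], [[-3.7, -37.4, 0], [0, 0, 0], 70], [[-3.7, -37.4, 0], [0, 0, 0], 70], [[-3.7, -37.4, 0], [0, 0, 0], 70], [[-3.7, -37.4, 0], [0, 0, 0], 70], [[-3.7, -37.4, 0], [0, 0, 0], 70], [[-3.7, -37.4, 0], [0, 0, 0], 70], [[-3.7, -37.4, 0], [0, 0, 0], 70], [[-3.7, -37.4, 0], [0, 0, 0], 70], [[-3.7, -37.4, 0], [0, 0, 0], 70]])

```text
time: 2.1
tcp_pos: [444.6, -110.5, 218.3]
orientation: [0.551, -3.093, -0.001]
ft_force: [0.5, 1.6, -0.2]
grip_width: 70.1
grasp_force: 0.0
```

Call:
apply_moves(deltas=[[[1, 1, 30], [0, 0, 0], 70], [[1, 1, 32], [0, 0, 0], 70], [[0, 0, 32], [0, 0, 0], 70], [[0, 0, 24], [0, 0, 0], 70], [[0, 0, 10], [0, 0, 0], 70], [[0, 0, 0], [0, 0, 0], 70]])

```text
time: 2.6
tcp_pos: [439.5, -106.4, 87.8]
orientation: [0.55, -3.088, -0.006]
ft_force: [-1.1, 0.7, -0.0]
grip_width: 70.2
grasp_force: 0.0
```

```bash
cat >> h.py <<'E'
def shot(n,name,x0,y0,w,h,f):
    im=ctrl.capture(n);cv2.imwrite(f"pics/{name}.png",cv2.resize(im[y0:y0+h,x0:x0+w],None,fx=f,fy=f,interpolation=cv2.INTER_CUBIC)[:,:,::-1]);return im
E
python3 - <<'E'
from h import *
shot("scene","p1",230,240,120,110,5)
E
```

```text
(no output)
```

View pics/p1.png

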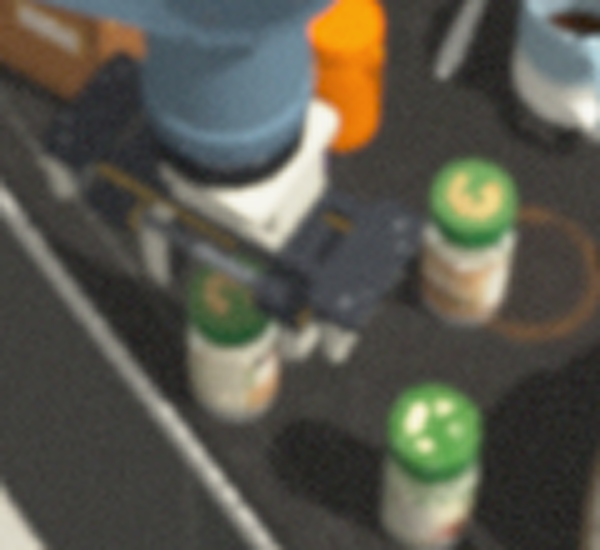

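The gripper straddles the jar: its cap is at crop (230,300), with fingertips at about (158,278) and (320,345). I'll close on it.

Call:
apply_moves(deltas=[[[0, 0, -2], [0, 0, 0], 60], [[0, 0, 0], [0, 0, 0], 50], [[0, 0, 0], [0, 0, 0], 44], [[0, 0, 0], [0, 0, 0], 40], [[0, 0, 0], [0, 0, 0], 40], [[0, 0, 0], [0, 0, 0], 40]], grip_force=25)

```text
time: 3.15
tcp_pos: [442.4, -107.7, 93.5]
orientation: [-0.552, 3.091, -0.001]
ft_force: [-0.9, 0.6, 6.0]
grip_width: 44.1
grasp_force: 25.0
```

Call:
apply_moves(deltas=[[[0, 0, -8], [0, 0, 0], 40], [[0, 0, -20], [0, 0, 0], 40], [[0, 0, -30], [0, 0, 0], 40], [[0, 0, -30], [0, 0, 0], 40], [[0, 0, -30], [0, 0, 0], 40], [[0, 0, -30], [0, 0, 0], 40], [[0, 0, -10], [0, 0, 0], 40], [[0, 0, 0], [0, 0, 0], 40]], grip_force=30)

```text
time: 3.82
tcp_pos: [443.2, -108.2, 253.4]
orientation: [-0.551, 3.088, -0.006]
ft_force: [1.6, 0.2, -1.5]
grip_width: 44.3
grasp_force: 30.0
```

```bash
cat >> h.py <<'E'
from scipy.spatial.transform import Rotation as Ro
yaw=np.radians(20.2);u=np.array([np.cos(yaw),np.sin(yaw),0]);w=np.array([-np.sin(yaw),np.cos(yaw),0]);Z=np.array([0,0,1.])
c5,s5=np.cos(np.radians(50)),np.sin(np.radians(50))
bx=u*s5+Z*c5;bz=-u*c5+Z*s5;O=np.array([524.7,226.1,28.8])
RT=np.c_[-bx,w,-bz]      # tool axes for a jar along the lane
def bed(x,y,z):return O+x*bx+y*w+z*bz
def inbed(p):return np.array([(p-O)@bx,(p-O)@w,(p-O)@bz])
def rel(P,R=None):
    s=ctrl.get_state();Rc=Ro.from_rotvec(s["orientation"]).as_matrix()
    print("tcp",s["tcp_pos"].round(1),"f",s["ft_force"].round(1),"width",round(s["grip_width"],1),"bed",inbed(s["tcp_pos"]).round(1))
    print("shift in tool axes",(Rc.T@(P-s["tcp_pos"])).round(1), "turn deg",np.degrees(Ro.from_matrix(Rc.T@(RT if R is None else R)).as_rotvec()).round(2))
E
python3 - <<'E'
from h import *
rel(bed(30,84,93+90))
print(bed(30,84,183),bed(25,84,98))
E
```

```text
tcp [ 443.2 -108.2  253.4] f [ 1.6  0.2 -1.5] width 44.3 bed [  -2.6 -285.6  295.4]
shift in tool axes [-97.2 369.8  63.9] turn deg [ -0.23 -39.78   0.13]
[406.86771355 272.25135398 188.26976138] [454.5494701  289.79482449 119.94204567]
```

Call:
apply_moves(deltas=[[[0, 15, 0], [0, 0, 0], 40], [[0, 30, 0], [0, -4, 0], 40], [[0, 37, 0], [0, -5, 0], 40], [[0, 37, 0], [0, -5, 0], 40], [[0, 37, 0], [0, -5, 0], 40], [[0, 37, 0], [0, -5, 0], 40], [[0, 37, 0], [0, -5, 0], 40], [[0, 37, 0], [0, -5, 0], 40], [[0, 37, 0], [0, -5, 0], 40], [[0, 37, 0], [0, -0.8, 0], 40], [[0, 28, 0], [0, 0, 0], 40], [[0, 0, 0], [0, 0, 0], 40]])

```text
time: 4.82
tcp_pos: [318.2, 210.4, 243.9]
orientation: [-0.438, 2.443, 0.153]
ft_force: [-0.5, 0.1, -0.3]
grip_width: 44.5
grasp_force: 30.0
```

```bash
python3 - <<'E'
from h import *
rel(bed(30,84,93+70))
E
```

```text
tcp [318.2 210.4 243.9] f [-0.5  0.1 -0.3] width 44.5 bed [-14.4  56.6 292.8]
shift in tool axes [-48.5  27.  128.4] turn deg [ 0.16 -1.84  0.08]
```

Call:
apply_moves(deltas=[[[-16, 9, 0], [0, -0.9, 0], 40], [[-16, 9, 10], [0, -0.9, 0], 40], [[-16, 9, 20], [0, 0, 0], 40], [[0, 0, 30], [0, 0, 0], 40], [[0, 0, 30], [0, 0, 0], 40], [[0, 0, 25], [0, 0, 0], 40], [[0, 0, 10], [0, 0, 0], 40], [[0, 0, 0], [0, 0, 0], 40], [[0, 0, 0], [0, 0, 0], 40]])

```text
time: 5.57
tcp_pos: [424.7, 269.5, 179.6]
orientation: [-0.42, 2.415, 0.149]
ft_force: [0.3, -0.3, -1.1]
grip_width: 44.2
grasp_force: 30.0
```

```bash
python3 - <<'E'
from h import *
rel(bed(30,84,93+70))
a=shot("scene","l1",170,150,130,110,5);b=shot("top","l1t",160,170,135,115,5)
x=cv2.imread("pics/l1.png");y=cv2.imread("pics/l1t.png");y=cv2.resize(y,(650,554));x=x[:, :400];y=y[:550]
cv2.imwrite("pics/l1both.png",np.hstack([x,y[:, :400]]))
print(proj("top",[bed(0,84,0),bed(0,84,112)]),proj("scene",[bed(0,84,0),bed(0,84,112)]))
E
```

```text
tcp [424.7 269.5 179.6] f [ 0.3 -0.3 -1.1] width 44.2 bed [ 36.5  75.2 166.3]
shift in tool axes [6.6 8.7 3.2] turn deg [-0.44 -0.11 -0.3 ]
[[199.13663839 240.55623293]
 [203.65216472 265.34449156]] [[218.35479937 211.96311538]
 [200.42446669 208.81056323]]
```

View pics/l1both.png

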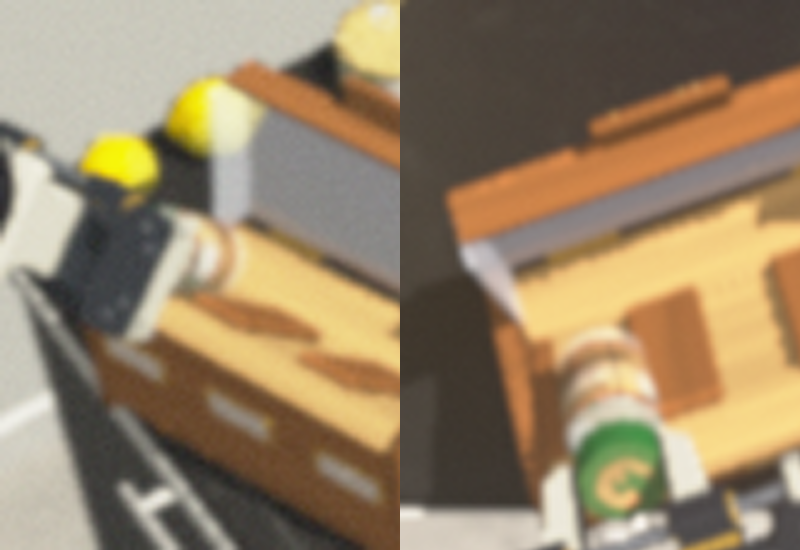

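The left half shows the jar held straight over the left lane. The right half shows its bottom at crop (603,330), touching the strip side, so it is about 9 mm too far right. That agrees with the measured bed y of 75. I'll correct it and go down.

Call:
apply_moves(deltas=[[[0, 4.5, 0], [-0.2, 0, -0.15], 40], [[0, 4.2, 0], [-0.2, 0, -0.15], 40], [[3, 0, 0], [0, 0, 0], 40], [[3, 0, 10], [0, 0, 0], 40], [[0, 0, 15], [0, 0, 0], 40], [[0, 0, 10], [0, 0, 0], 40], [[0, 0, 5], [0, 0, 0], 40], [[0, 0, 0], [0, 0, 0], 40], [[0, 0, 0], [0, 0, 0], 40]])

```text
time: 6.42
tcp_pos: [441.3, 286.9, 160.7]
orientation: [-0.434, 2.426, 0.153]
ft_force: [1.3, 0.5, -1.8]
grip_width: 44.3
grasp_force: 30.0
```

```bash
python3 - <<'E'
from h import *
rel(bed(25,84,100))
b=shot("top","l2t",160,170,110,110,6)
print((proj("top",[bed(10,84-21,60),bed(10,84+21,60),bed(46,84,30)])-[160,170])*6)
E
```

```text
tcp [441.3 286.9 160.7] f [ 1.3  0.5 -1.8] width 44.3 bed [ 40.9  85.9 137.9]
shift in tool axes [15.3 -1.8 38.1] turn deg [-0.01 -0.83  0.07]
[[288.02893745 465.30060925]
 [193.71905304 499.17594401]
 [205.39051517 377.75823595]]
```

View pics/l2t.png

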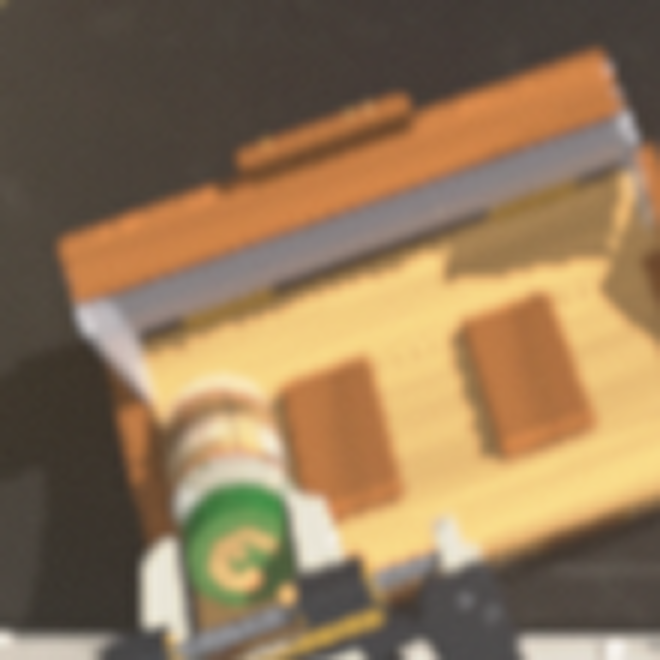

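```bash
python3 - <<'E'
from h import *
s=ctrl.get_state();print(s["joint_pos"].round(3),s["joint_vel"].round(3),s["effort"].round(1),s["torque"].round(2),s["time"])
rel(bed(25,84,100))
E
```

```text
[ 0.374 -0.025  2.263 -0.063  0.22  -1.493] [-0.    -0.004  0.007 -0.001 -0.001  0.001] [ -0.1 -23.4 -25.4  -0.1  -3.8  -0. ] [-0.18  0.46  0.01] 6.4667
tcp [441.1 286.8 160.7] f [-0.1  0.8 -1.3] width 44.8 bed [ 40.7  85.9 138. ]
shift in tool axes [15.2 -1.8 38.2] turn deg [-0.01 -0.82  0.07]
```

The wrist bend joint j5 sits at its lower limit (0.22), so the tool cannot lean a full 40°. I'll set the jar back down on free table and re-grasp it with the tool leaned back 15°. Then only 25° of lean is needed at the rack.

Call:
apply_moves(deltas=[[[-19, 0, -23], [0, 0, 0], 40], [[-19, 0, -23], [0, 5, 0], 40], [[-17, 0, -25], [0, 5, 0], 40], [[-15, 0, -26], [0, 5, 0], 40], [[0, -15, 0], [0, 5, 0], 40], [[0, -30, 0], [0, 5, 0], 40], [[0, -33, 0], [0, 5, 0], 40], [[0, -33, 0], [0, 5, 0], 40], [[0, -33, 0], [0, 4.2, 0], 40], [[14, -33, 0], [0, 0, 0], 40], [[14, -33, 0], [0, 0, 0], 40], [[14, -33, 0], [0, 0, 0], 40]])

```text
time: 7.47
tcp_pos: [486.8, 42.8, 264.3]
orientation: [-0.545, 3.055, 0.008]
ft_force: [0.3, 0.4, -1.2]
grip_width: 44.3
grasp_force: 30.0
```

```bash
python3 - <<'E'
from h import *
R0=np.c_[-u,w,-Z]
print(ctrl.get_state()["joint_pos"].round(3))
rel(np.array([445,-60,110]),R0)
E
```

```text
[-0.154  0.093  1.627  0.018  1.387 -2.081]
tcp [486.8  42.8 264.3] f [ 0.3  0.4 -1.2] width 44.3 bed [  75.6 -159.   243.9]
shift in tool axes [ 80.6 -81.8 151.4] turn deg [-0.08  2.2   0.01]
```

Call:
apply_moves(deltas=[[[16, -16, 0], [0, 1, 0], 40], [[22, -22, 10], [0, 1.2, 0], 40], [[22, -22, 25], [0, 0, 0], 40], [[20, -22, 30], [0, 0, 0], 40], [[0, 0, 30], [0, 0, 0], 40], [[0, 0, 30], [0, 0, 0], 40], [[0, 0, 20], [0, 0, 0], 40], [[0, 0, 6], [0, 0, 0], 40], [[0, 0, 0], [0, 0, 0], 40]])

```text
time: 8.22
tcp_pos: [439.3, -59.6, 112.1]
orientation: [0.55, -3.091, 0.0]
ft_force: [-0.8, 0.5, -0.1]
grip_width: 44.0
grasp_force: 30.0
```

```bash
python3 - <<'E'
from h import *
R0=np.c_[-u,w,-Z]
print(ctrl.get_state()["joint_pos"].round(3))
rel(np.array([445,-60,93.5]),R0)
im=shot("scene","pl",230,220,110,110,5)
print((proj("scene",[[445,-60,0]])-[230,220])*5)
E
```

```text
[-3.870e-01  1.770e-01  1.928e+00 -1.000e-03  1.038e+00 -2.309e+00]
tcp [439.3 -59.6 112.1] f [-0.8  0.5 -0.1] width 44.0 bed [ -83.4 -238.7  178.7]
shift in tool axes [-5.2 -2.3 18.6] turn deg [ 0.02 -0.1  -0.02]
[[196.40805377 419.06984415]]
```

Call:
apply_moves(deltas=[[[0, 0, 10], [0, 0, 0], 40], [[0, 0, 4], [0, 0, 0], 40], [[0, 0, 2], [0, 0, 0], 40], [[0, 0, 1], [0, 0, 0], 40], [[0, 0, 0.5], [0, 0, 0], 40], [[0, 0, 0], [0, 0, 0], 40]])

```text
time: 8.77
tcp_pos: [440.8, -60.1, 96.2]
orientation: [-0.55, 3.092, -0.003]
ft_force: [-0.6, -0.8, -1.3]
grip_width: 44.4
grasp_force: 30.0
```

Call:
apply_moves(deltas=[[[0, 0, 1], [0, 0, 0], 40], [[0, 0, 1], [0, 0, 0], 40], [[0, 0, 0], [0, 0, 0], 40]])

```text
time: 9.02
tcp_pos: [440.4, -60.0, 93.6]
orientation: [-0.55, 3.092, -0.002]
ft_force: [-0.0, -0.6, -1.3]
grip_width: 44.4
grasp_force: 30.0
```

Call:
apply_moves(deltas=[[[0, 0, 0.7], [0, 0, 0], 40], [[0, 0, 0.7], [0, 0, 0], 40], [[0, 0, 0], [0, 0, 0], 40]])

```text
time: 9.27
tcp_pos: [441.1, -59.9, 93.5]
orientation: [-0.55, 3.091, -0.003]
ft_force: [-1.4, 3.3, 10.0]
grip_width: 44.1
grasp_force: 30.1
```

Call:
apply_moves(deltas=[[[0, 0, -0.5], [0, 0, 0], 46], [[0, 0, 0], [0, 0, 0], 52], [[0, 0, 0], [0, 0, 0], 64], [[0, 0, 0], [0, 5, 0], 64], [[0.5, 0, 1.5], [0, 5, 0], 64], [[0.5, 0, 1.5], [0, 5, 0], 64], [[0, 0, 0], [0, 0, 64], 64]])

```text
time: 9.85
tcp_pos: [440.8, -60.4, 88.8]
orientation: [0.329, -2.864, 0.094]
ft_force: [0.2, 0.5, 0.4]
grip_width: 64.5
grasp_force: 0.0
```

```bash
cat >> h.py <<'E'
def RA(lean): # tool lean forward (deg) from straight down, closing across the lanes
    return np.c_[-u,w,-Z] if lean==0 else Ro.from_rotvec(-np.radians(lean)*w).as_matrix()@np.c_[-u,w,-Z]
E
python3 - <<'E'
from h import *
rel(np.array([441,-60,89.]),RA(-15))
print(ctrl.get_state()["joint_pos"].round(3))
im=ctrl.capture("scene");hsv=cv2.cvtColor(im,cv2.COLOR_RGB2HSV);m=cv2.inRange(hsv,(40,70,40),(85,255,255))
k,l,st,ce=cv2.connectedComponentsWithStats(m)
for i in range(1,k):
    if st[i,4]>25:print(st[i],ce[i].round(1),onz("scene",*ce[i],106).round(0))
E
```

```text
tcp [440.8 -60.4  88.8] f [0.2 0.5 0.4] width 64.5 bed [ -97.5 -239.9  160.1]
shift in tool axes [-0.2  0.3 -0.3] turn deg [-0.12 -0.22 -7.12]
[-0.26   0.367  1.766 -0.162  1.231 -1.988]
[428 244   7  11  49] [430.9 249.3] [ 887. -240.  106.]
[316 271  18  19 172] [324.2 280.3] [ 576. -139.  106.]
[256 279  18  18 164] [265.  288.3] [432. -64. 106.]
[307 316  20  21 296] [316.7 326.2] [ 474. -231.  106.]
```

Call:
apply_moves(deltas=[[[2, 0, 0], [0, 0, -7.1], 64], [[0, 0, 0], [0, 0, 0], 54], [[0, 0, 0], [0, 0, 0], 46], [[0, 0, 0], [0, 0, 0], 40], [[0, 0, 0], [0, 0, 0], 40], [[0, 0, 0], [0, 0, 0], 40], [[0, 0, -10], [0, 0, 0], 40], [[0, 0, -30], [0, 0, 0], 40], [[0, 0, -30], [0, 0, 0], 40], [[0, 0, -30], [0, 0, 0], 40], [[0, 0, 0], [0, 0, 0], 40]], grip_force=30)

```text
time: 10.82
tcp_pos: [465.8, -52.4, 192.9]
orientation: [0.504, -2.85, 0.076]
ft_force: [1.2, -0.3, 0.3]
grip_width: 44.5
grasp_force: 30.0
```

```bash
python3 - <<'E'
from h import *
rel(bed(30,84,163),RA(25))
im=ctrl.capture("scene");hsv=cv2.cvtColor(im,cv2.COLOR_RGB2HSV);m=cv2.inRange(hsv,(40,70,40),(85,255,255))
k,l,st,ce=cv2.connectedComponentsWithStats(m)
for i in range(1,k):
    if st[i,4]>25:print(st[i],ce[i].round(1))
E
```

```text
tcp [465.8 -52.4 192.9] f [ 1.2 -0.3  0.3] width 44.5 bed [ -10.6 -241.   223.1]
shift in tool axes [-71.4 325.3  -0.5] turn deg [-4.800e-01 -3.945e+01 -3.000e-02]
[427 245   8  10  47] [430.8 249.2]
[263 250  16  19 141] [270.2 260.3]
[315 271  19  19 180] [324.1 280.2]
[307 316  20  21 298] [316.7 326.5]
```

Call:
apply_moves(deltas=[[[0, 10, -20], [0, 0, 0], 40], [[0, 20, -25], [0, 0, 0], 40], [[0, 30, -15], [0, -4, 0], 40], [[0, 32, 0], [0, -5, 0], 40], [[0, 32, 0], [0, -5, 0], 40], [[0, 32, 0], [0, -5, 0], 40], [[0, 32, 0], [0, -5, 0], 40], [[0, 32, 0], [0, -5, 0], 40], [[0, 32, 0], [0, -5, 0], 40], [[0, 32, 0], [0, -3.5, 0], 40], [[0, 30, 0], [0, -2, 0], 40], [[0, 10, 0], [0, 0, 0], 40]])

```text
time: 11.87
tcp_pos: [360.0, 259.3, 242.3]
orientation: [-0.478, 2.677, 0.103]
ft_force: [-0.2, -0.1, -1.9]
grip_width: 44.5
grasp_force: 30.0
```

```bash
cat > g.py <<'E'
from h import *
import sys
# usage: g.py x y z lean  -> also shift expressed along bed x,y,z
a=[float(v) for v in sys.argv[1:]]
rel(bed(*a[:3]),RA(a[3]));s=ctrl.get_state();print("q",s["joint_pos"].round(2))
E
python3 g.py 30 84 163 25
```

```text
tcp [360.  259.3 242.3] f [-0.2 -0.1 -1.9] width 44.5 bed [ 27.6  88.1 255.5]
shift in tool axes [-27.1  -4.1  88.5] turn deg [ 0.01 -0.56  0.05]
q [ 0.38 -0.22  2.05 -0.02  0.89 -1.53]
```

Call:
apply_moves(deltas=[[[-7, -1.4, 22], [0, -0.3, 0], 40], [[-8, -1.4, 26], [0, -0.3, 0], 40], [[-8, -1.3, 26], [0, 0, 0], 40], [[-6, 0, 18], [0, 0, 0], 40], [[-2, 0, 8], [0, 0, 0], 40], [[0, 0, 0], [0, 0, 0], 40], [[0, 0, 0], [0, 0, 0], 40]])

```text
time: 12.45
tcp_pos: [431.0, 277.5, 165.8]
orientation: [-0.474, 2.669, 0.102]
ft_force: [0.0, -0.8, -0.9]
grip_width: 44.4
grasp_force: 30.0
```

```bash
python3 g.py 27 84 110 25; python3 - <<'E'
from h import *
S=shot("scene","m1",180,165,90,90,4);T=shot("top","m1t",165,190,90,90,4)
a=cv2.imread("pics/m1.png");b=cv2.imread("pics/m1t.png");cv2.imwrite("pics/m1b.png",np.hstack([a,b]))
E
```

```text
tcp [431.  277.5 165.8] f [ 0.  -0.8 -0.9] width 44.4 bed [ 34.3  80.6 150.1]
shift in tool axes [-3.4  3.5 40.6] turn deg [-0.14 -0.04 -0.04]
q [ 0.36  0.    2.07 -0.01  0.63 -1.56]
```

View pics/m1b.png

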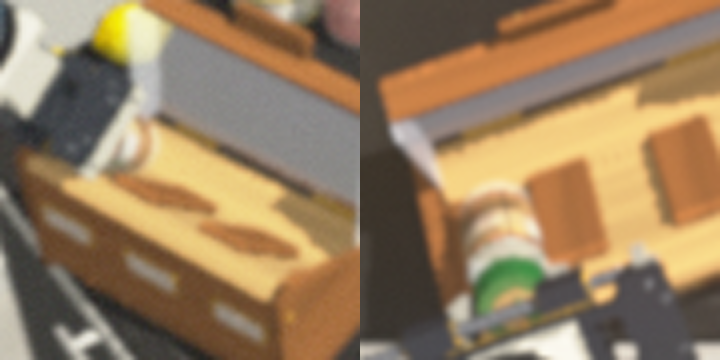

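The view shows the jar lying along the left lane (right half, bottom at (497,185)), with its right edge near the strip's edge at (535,215). It needs about 3.5 mm to the left, as measured. I'll correct that and slide it in.

Call:
apply_moves(deltas=[[[0, 3.5, 0], [0, 0, 0], 40], [[-1.5, 0, 10], [0, 0, 0], 40], [[-1.5, 0, 12], [0, 0, 0], 40], [[-1.5, 0, 12], [0, 0, 0], 40], [[-1, 0, 8], [0, 0, 0], 40], [[-0.8, 0, 6], [0, 0, 0], 40], [[0, 0, 0], [0, 0, 0], 40], [[0, 0, 0], [0, 0, 0], 40]])

```text
time: 13.22
tcp_pos: [455.1, 290.1, 125.6]
orientation: [-0.474, 2.667, 0.103]
ft_force: [0.2, 0.1, -0.7]
grip_width: 44.2
grasp_force: 30.0
```

```bash
python3 g.py 25 84 94 25
```

```text
tcp [455.1 290.1 125.6] f [ 0.2  0.1 -0.7] width 44.2 bed [ 29.2  84.1 101.9]
shift in tool axes [ 2.  -0.1  8.7] turn deg [-0.13  0.07 -0.02]
q [ 0.37  0.11  2.07 -0.02  0.52 -1.54]
```

Call:
apply_moves(deltas=[[[1, 0, 0.3], [0, 0, 0], 40], [[1, 0, 0.3], [0, 0, 0], 40], [[1, 0, 0.3], [0, 0, 0], 40], [[0, 0, 0], [0, 0, 0], 40]])

```text
time: 13.55
tcp_pos: [453.2, 289.4, 124.4]
orientation: [-0.473, 2.665, 0.103]
ft_force: [-0.1, -0.0, -0.9]
grip_width: 44.6
grasp_force: 30.0
```

```bash
python3 g.py 25 84 94 25
```

```text
tcp [453.2 289.4 124.4] f [-0.1 -0.  -0.9] width 44.6 bed [ 26.8  84.1 102.3]
shift in tool axes [-0.4 -0.1  8.5] turn deg [-0.13  0.19 -0.02]
q [ 0.37  0.11  2.08 -0.02  0.51 -1.54]
```

Call:
apply_moves(deltas=[[[-0.8, 0, 3], [0, 0, 0], 40], [[-0.8, 0, 3], [0, 0, 0], 40], [[1, 0, 0.3], [0, 0, 0], 40], [[1, 0, 0.3], [0, 0, 0], 40], [[0, 0, 0], [0, 0, 0], 40]])

```text
time: 13.97
tcp_pos: [456.9, 290.7, 118.8]
orientation: [-0.473, 2.663, 0.104]
ft_force: [3.9, 2.0, 1.3]
grip_width: 44.4
grasp_force: 30.0
```

```bash
python3 g.py 25 84 94 25
```

```text
tcp [456.9 290.7 118.8] f [3.9 2.  1.3] width 44.4 bed [26.2 84.  95.5]
shift in tool axes [ 0.8 -0.   1.8] turn deg [-0.13  0.32 -0.03]
q [ 0.37  0.13  2.08 -0.02  0.49 -1.54]
```

Call:
apply_moves(deltas=[[[-0.5, 0, 2], [0, 0, 0], 40], [[-0.5, 0, 2], [0, 0, 0], 40], [[0, 0, 0], [0, 0, 0], 40]])

```text
time: 14.22
tcp_pos: [459.4, 291.6, 115.5]
orientation: [-0.473, 2.663, 0.104]
ft_force: [5.1, 0.3, 3.9]
grip_width: 44.6
grasp_force: 30.0
```

```bash
python3 g.py 25 84 94 25
```

```text
tcp [459.4 291.6 115.5] f [5.1 0.3 3.9] width 44.6 bed [26.2 84.  91.3]
shift in tool axes [ 1.8 -0.  -2.3] turn deg [-0.13  0.31 -0.03]
q [ 0.37  0.14  2.08 -0.02  0.48 -1.54]
```

Call:
apply_moves(deltas=[[[0, 0, 0], [0, 0, 0], 45.5], [[0, 0, 0], [0, 0, 0], 47], [[0, 0, 0], [0, 0, 0], 50], [[0, 0, 0], [0, 0, 0], 56], [[0, 0, 0], [0, 0, 0], 56], [[0, 0, 0], [0, 0, 0], 56]])

```text
time: 14.72
tcp_pos: [459.5, 289.7, 115.3]
orientation: [-0.473, 2.664, 0.1]
ft_force: [8.8, -9.7, 5.7]
grip_width: 55.6
grasp_force: 5.9
```

```bash
python3 g.py 25 84 94 25; python3 - <<'E'
from h import *
for n in("scene","top"):
    im=ctrl.capture(n);hsv=cv2.cvtColor(im,cv2.COLOR_RGB2HSV);m=cv2.inRange(hsv,(40,70,40),(85,255,255))
    k,l,st,ce=cv2.connectedComponentsWithStats(m)
    print(n,[(st[i].tolist(),ce[i].round(1).tolist()) for i in range(1,k) if st[i,4]>25])
    print(proj(n,[bed(23,84,106),bed(23,84,95)]))
E
```

```text
tcp [459.5 289.7 115.3] f [ 8.8 -9.7  5.7] width 55.6 bed [25.6 82.2 91.4]
shift in tool axes [ 1.2  1.8 -2.3] turn deg [-0.28  0.23  0.01]
q [ 0.36  0.14  2.08 -0.02  0.49 -1.54]
scene [([427, 245, 8, 10, 49], [430.9, 249.3]), ([316, 271, 18, 19, 175], [324.2, 280.1]), ([307, 317, 20, 20, 295], [316.8, 326.4])]
[[204.46412052 202.26845323]
 [206.3099838  202.64650691]]
top [([363, 196, 19, 19, 174], [371.4, 204.8]), ([399, 236, 21, 20, 279], [409.6, 245.3]), ([191, 243, 18, 14, 123], [199.1, 248.2])]
[[200.25932328 256.85622629]
 [199.80771975 254.30271717]]
```

Call:
apply_moves(deltas=[[[0, 0, 0], [0, 0, 0], 50.5], [[0, 0, 0], [0, 0, 0], 50.5], [[0, 0, -4], [0, 0, 0], 50.5], [[0, 0, -8], [0, 0, 0], 50.5], [[0, 0, -15], [0, 0, 0], 50.5], [[0, 0, -25], [0, 0, 0], 60], [[0, 0, -25], [0, 0, 0], 64], [[0, 0, -5], [0, 0, 0], 64]])

```text
time: 15.48
tcp_pos: [423.1, 279.1, 190.6]
orientation: [-0.475, 2.666, 0.103]
ft_force: [-0.2, 0.3, 0.1]
grip_width: 63.2
grasp_force: 0.0
```

```bash
python3 g.py 25 84 94 25; python3 - <<'E'
from h import *
for n in("scene","top"):
    im=ctrl.capture(n);np.save(f"pics/a_{n}.npy",im);hsv=cv2.cvtColor(im,cv2.COLOR_RGB2HSV);m=cv2.inRange(hsv,(40,70,40),(85,255,255))
    k,l,st,ce=cv2.connectedComponentsWithStats(m)
    print(n,[(st[i].tolist(),ce[i].round(1).tolist()) for i in range(1,k) if st[i,4]>25])
    # predicted outline of the cap for d=0
    a=np.linspace(0,2*np.pi,40)
    P=[bed(23+22.5*np.cos(t),84+22.5*np.sin(t),z) for t in a for z in(85,106)]
    q=proj(n,P);print(q.min(0),q.max(0))
E
```

```text
tcp [423.1 279.1 190.6] f [-0.2  0.3  0.1] width 63.2 bed [ 45.   84.8 173.5]
shift in tool axes [-1.1 -0.7 82. ] turn deg [-0.1   0.11  0.03]
q [ 0.37 -0.04  2.04 -0.01  0.7  -1.55]
scene [([203, 194, 11, 14, 81], [209.3, 201.8]), ([427, 244, 8, 11, 51], [430.9, 249.3]), ([315, 271, 19, 19, 176], [324.2, 280.2]), ([307, 316, 20, 21, 297], [316.7, 326.4])]
[198.19710079 195.06208422] [214.2385942  210.12169932]
top [([363, 196, 19, 19, 174], [371.4, 204.9]), ([399, 236, 21, 20, 282], [409.5, 245.4]), ([191, 243, 19, 18, 159], [200.1, 249.9])]
[190.25568277 244.37864313] [209.48955289 264.44237424]
```

Call:
apply_moves(deltas=[[[-10.5, -15, -22.7], [0, 0, 0], 64], [[-3, -37, -6], [0, 0, 0], 64], [[0, -39, 0], [0, 0, 0], 64], [[0, -39, 0], [0, 4, 0], 64], [[0, -39, 0], [0, 5, 0], 64], [[0, -39, 0], [0, 5, 0], 64], [[0, -39, 0], [0, 5, 0], 64], [[0, -39, 0], [0, 5, 0], 64], [[0, -39, 0], [0, 5, 0], 64], [[0, -39, 0], [0, 5, 0], 64], [[0, -39, 0], [0, 5, 0], 64], [[0, -35, 0], [0, 1, 0], 64]])

```text
time: 16.58
tcp_pos: [576.3, -133.3, 216.8]
orientation: [0.504, -2.831, 0.064]
ft_force: [-0.2, 0.4, -1.1]
grip_width: 63.8
grasp_force: 0.0
```

```bash
python3 - <<'E'
from h import *
rel(np.array([582.4,-137,130.]),RA(-15))
rel(np.array([582.4,-137,91.]),RA(-15))
E
```

```text
tcp [ 576.3 -133.3  216.8] f [-0.2  0.4 -1.1] width 63.8 bed [  62.9 -355.1  192.7]
shift in tool axes [-27.3  -5.8  82.5] turn deg [ 0.16 -0.41 -0.01]
tcp [ 576.3 -133.3  216.8] f [-0.2  0.4 -1.1] width 63.8 bed [  62.9 -355.1  192.7]
shift in tool axes [-37.7  -5.9 120.1] turn deg [ 0.16 -0.41 -0.01]
```

Call:
apply_moves(deltas=[[[-7, -3, 20], [0, 0, 0], 64], [[-10, -2.8, 31], [0, 0, 0], 64], [[-10.3, 0, 31.5], [0, 0, 0], 64], [[-5.4, 0, 20], [0, 0, 0], 64], [[-4, 0, 12], [0, 0, 0], 64], [[-1, 0, 5], [0, 0, 0], 64], [[0, 0, 0], [0, 0, 0], 64]])

```text
time: 17.17
tcp_pos: [582.1, -135.3, 94.1]
orientation: [0.504, -2.837, 0.066]
ft_force: [-0.4, 0.2, -0.2]
grip_width: 64.1
grasp_force: 0.0
```

```bash
python3 - <<'E'
from h import *
rel(np.array([582.4,-137,90.]),RA(-15))
for n in("scene","top"):
    im=ctrl.capture(n);hsv=cv2.cvtColor(im,cv2.COLOR_RGB2HSV);m=cv2.inRange(hsv,(40,70,40),(85,255,255))
    k,l,st,ce=cv2.connectedComponentsWithStats(m)
    print(n,[(st[i].tolist(),ce[i].round(1).tolist()) for i in range(1,k) if st[i,4]>25])
E
```

```text
tcp [ 582.1 -135.3   94.1] f [-0.4  0.2 -0.2] width 64.1 bed [ -12.3 -359.    95.6]
shift in tool axes [-0.7 -1.7  4.1] turn deg [ 0.05 -0.07 -0.05]
scene [([200, 193, 14, 15, 106], [207.8, 200.1]), ([427, 244, 8, 11, 49], [430.8, 249.1]), ([315, 272, 18, 18, 154], [323.5, 281.0]), ([307, 316, 20, 21, 293], [316.8, 326.4])]
top [([403, 236, 17, 19, 221], [411.2, 245.2]), ([191, 243, 19, 18, 158], [200.1, 249.9])]
```

Call:
apply_moves(deltas=[[[-0.7, -1.7, 4], [0, 0, 0], 64], [[0, 0, 0], [0, 0, 0], 54], [[0, 0, 0], [0, 0, 0], 46], [[0, 0, 0], [0, 0, 0], 40], [[0, 0, 0], [0, 0, 0], 40], [[0, 0, 0], [0, 0, 0], 40]], grip_force=30)

```text
time: 17.77
tcp_pos: [583.7, -137.4, 92.7]
orientation: [0.504, -2.842, 0.069]
ft_force: [-1.4, 0.8, 1.6]
grip_width: 44.6
grasp_force: 30.0
```

Call:
apply_moves(deltas=[[[0, 0, -8], [0, 0, 0], 40], [[0, 0, -25], [0, 0, 0], 40], [[0, 0, -35], [0, 0, 0], 40], [[0, 0, -35], [0, 0, 0], 40], [[0, 0, -35], [0, 0, 0], 40], [[0, 0, -15], [0, 0, 0], 40], [[0, 0, 0], [0, 0, 0], 40]])

```text
time: 18.35
tcp_pos: [622.9, -123.7, 245.0]
orientation: [0.505, -2.849, 0.075]
ft_force: [0.2, 0.8, -1.7]
grip_width: 44.3
grasp_force: 30.0
```

```bash
python3 g.py 30 0 200 25;python3 g.py 30 0 200 -15; python3 - <<'E'
from h import *
for n in("scene","top"):
    im=ctrl.capture(n);hsv=cv2.cvtColor(im,cv2.COLOR_RGB2HSV);m=cv2.inRange(hsv,(40,70,40),(85,255,255))
    k,l,st,ce=cv2.connectedComponentsWithStats(m)
    print(n,[(st[i].tolist(),ce[i].round(1).tolist()) for i in range(1,k) if st[i,4]>25])
E
```

```text
tcp [ 622.9 -123.7  245. ] f [ 0.2  0.8 -1.7] width 44.3 bed [ 117.  -362.2  184. ]
shift in tool axes [ 64.5 362.5  59. ] turn deg [ -0.43 -39.46   0.  ]
q [-0.28  0.55  1.05 -0.16  1.73 -2.21]
tcp [ 622.9 -123.7  245. ] f [ 0.2  0.8 -1.7] width 44.3 bed [ 117.  -362.2  184. ]
shift in tool axes [ 64.5 362.5  59. ] turn deg [-0.39  0.54 -0.14]
q [-0.28  0.55  1.05 -0.16  1.73 -2.21]
scene [([201, 194, 13, 14, 90], [207.7, 200.9]), ([329, 230, 17, 17, 143], [336.2, 239.0]), ([427, 245, 8, 11, 49], [431.0, 249.6]), ([307, 316, 20, 21, 287], [316.8, 326.4])]
top [([404, 236, 16, 19, 190], [412.0, 245.4]), ([192, 244, 17, 16, 124], [199.9, 249.9])]
```

Call:
apply_moves(deltas=[[[15, 10, 4], [0, 0, 0], 40], [[28, 20, 7.5], [0, 0, 0], 40], [[30, 25, 8], [0, 0, 0], 40], [[30, 25, 8], [0, 0, 0], 40], [[2, 33, 0], [0, -5, 0], 40], [[0, 36, 0], [0, -5, 0], 40], [[0, 36, 0], [0, -5, 0], 40], [[0, 36, 0], [0, -5, 0], 40], [[0, 36, 0], [0, -5, 0], 40], [[0, 36, 0], [0, -5, 0], 40], [[0, 36, 0], [0, -5, 0], 40], [[0, 32, 0], [0, -4.5, 0], 40]])

```text
time: 19.45
tcp_pos: [391.0, 178.8, 237.0]
orientation: [-0.472, 2.675, 0.104]
ft_force: [0.7, -0.1, -2.3]
grip_width: 44.1
grasp_force: 30.0
```

```bash
python3 g.py 33 0 150 25
```

```text
tcp [391.  178.8 237. ] f [ 0.7 -0.1 -2.3] width 44.1 bed [ 25.2   1.8 250.7]
shift in tool axes [-34.2  -1.7  95. ] turn deg [-0.05 -0.38 -0.16]
q [ 0.06 -0.27  2.1   0.15  0.91 -1.93]
```

Call:
apply_moves(deltas=[[[-9, -0.9, 22], [0, -0.4, -0.1], 40], [[-9, -0.8, 26], [0, 0, 0], 40], [[-8, 0, 25], [0, 0, 0], 40], [[-6, 0, 15], [0, 0, 0], 40], [[-2, 0, 7], [0, 0, 0], 40], [[0, 0, 0], [0, 0, 0], 40], [[0, 0, 0], [0, 0, 0], 40]])

```text
time: 20.03
tcp_pos: [459.9, 200.4, 166.3]
orientation: [-0.477, 2.671, 0.102]
ft_force: [-0.7, 0.8, -1.7]
grip_width: 44.3
grasp_force: 30.0
```

```bash
python3 g.py 29 0 103 25
```

```text
tcp [459.9 200.4 166.3] f [-0.7  0.8 -1.7] width 44.3 bed [ 34.9  -1.8 150.1]
shift in tool axes [-6.6  1.8 47.1] turn deg [-0.09 -0.2   0.05]
q [ 0.11 -0.03  2.1   0.16  0.66 -1.92]
```

Call:
apply_moves(deltas=[[[0, 1.8, 0], [0, 0, 0], 40], [[-1.5, 0, 10], [0, 0, 0], 40], [[-1.5, 0, 12], [0, 0, 0], 40], [[-1.5, 0, 12], [0, 0, 0], 40], [[-1, 0, 8], [0, 0, 0], 40], [[-0.8, 0, 5], [0, 0, 0], 40], [[1, 0, 0.3], [0, 0, 0], 40], [[1, 0, 0.3], [0, 0, 0], 40], [[0, 0, 0], [0, 0, 0], 40], [[0, 0, 0], [0, 0, 0], 40]])

```text
time: 20.87
tcp_pos: [483.8, 210.6, 127.4]
orientation: [-0.476, 2.665, 0.102]
ft_force: [2.7, 0.9, -0.5]
grip_width: 44.3
grasp_force: 30.0
```

```bash
python3 g.py 26 0 97 25
```

```text
tcp [483.8 210.6 127.4] f [ 2.7  0.9 -0.5] width 44.3 bed [ 29.9  -0.4 103.6]
shift in tool axes [2.1 0.5 7.4] turn deg [-0.16  0.12  0.08]
q [ 0.14  0.08  2.11  0.18  0.53 -1.92]
```

Call:
apply_moves(deltas=[[[-0.8, 0, 3], [0, 0, 0], 40], [[-0.8, 0, 3], [0, 0, 0], 40], [[0.5, 0, 0.1], [0, 0, 0], 40], [[0, 0, 0], [0, 0, 0], 40]])

```text
time: 21.2
tcp_pos: [487.7, 211.9, 122.1]
orientation: [-0.476, 2.665, 0.102]
ft_force: [2.7, 0.7, 0.4]
grip_width: 44.1
grasp_force: 30.0
```

```bash
python3 g.py 26 0 94 25
```

```text
tcp [487.7 211.9 122.1] f [2.7 0.7 0.4] width 44.1 bed [29.6 -0.5 96.9]
shift in tool axes [2.8 0.5 3.7] turn deg [-0.16  0.13  0.07]
q [ 0.14  0.1   2.11  0.18  0.52 -1.92]
```

Call:
apply_moves(deltas=[[[-0.5, 0, 2], [0, 0, 0], 40], [[-0.3, 0, 1.7], [0, 0, 0], 40], [[0.7, 0, 0.2], [0, 0, 0], 40], [[0, 0, 0], [0, 0, 0], 40]])

```text
time: 21.53
tcp_pos: [490.0, 212.7, 119.1]
orientation: [-0.475, 2.664, 0.102]
ft_force: [4.9, 2.8, 3.7]
grip_width: 44.6
grasp_force: 30.0
```

```bash
python3 g.py 26 0 94 25
```

```text
tcp [490.  212.7 119.1] f [4.9 2.8 3.7] width 44.6 bed [29.5 -0.6 93.1]
shift in tool axes [ 3.6  0.6 -0. ] turn deg [-0.17  0.22  0.06]
q [ 0.14  0.1   2.11  0.18  0.51 -1.92]
```

Call:
apply_moves(deltas=[[[0, 0, 0], [0, 0, 0], 45.5], [[0, 0, 0], [0, 0, 0], 47], [[0, 0, 0], [0, 0, 0], 50], [[0, 0, 0], [0, 0, 0], 54], [[0, 0, 0], [0, 0, 0], 54], [[0, 0, 0], [0, 0, 0], 54]])

```text
time: 22.03
tcp_pos: [487.7, 212.3, 117.4]
orientation: [-0.477, 2.669, 0.102]
ft_force: [0.1, 0.0, -0.2]
grip_width: 54.1
grasp_force: 0.0
```

Call:
apply_moves(deltas=[[[0, 0, -4], [0, 0, 0], 54], [[0, 0, -8], [0, 0, 0], 54], [[0, 0, -15], [0, 0, 0], 54], [[0, 0, -25], [0, 0, 0], 60], [[0, 0, -30], [0, 0, 0], 64], [[0, 0, -10], [0, 0, 0], 64]])

```text
time: 22.53
tcp_pos: [451.8, 199.1, 205.3]
orientation: [-0.476, 2.663, 0.101]
ft_force: [1.1, -0.1, 0.1]
grip_width: 63.3
grasp_force: 0.0
```

```bash
cat > chk.py <<'E'
from h import *
for n in("scene","top"):
    im=ctrl.capture(n);np.save(f"pics/a_{n}.npy",im);hsv=cv2.cvtColor(im,cv2.COLOR_RGB2HSV);m=cv2.inRange(hsv,(40,70,40),(85,255,255))
    k,l,st,ce=cv2.connectedComponentsWithStats(m)
    print(n,"seen",[(st[i,:2].tolist(),(st[i,:2]+st[i,2:4]).tolist(),ce[i].round(1).tolist()) for i in range(1,k) if st[i,4]>25])
    a=np.linspace(0,2*np.pi,40)
    for y in(84,0,-84):
        q=proj(n,[bed(23+22.5*np.cos(t),y+22.5*np.sin(t),z) for t in a for z in(85,106)])
        print("home cap at y",y,(q.min(0)).round(1),(q.max(0)+1).round(1))
E
python3 chk.py; python3 g.py 30 0 200 25
```

```text
scene seen [([221, 207], [236, 220], [230.9, 213.3]), ([427, 245], [435, 255], [431.0, 249.5]), ([307, 316], [327, 337], [316.7, 326.5])]
home cap at y 84 [198.2 195.1] [215.2 211.1]
home cap at y 0 [219.2 206.3] [236.6 222.6]
home cap at y -84 [241.3 218. ] [259.  234.5]
top seen [([224, 232], [242, 250], [231.4, 238.7]), ([399, 236], [420, 256], [409.5, 245.4]), ([191, 243], [210, 262], [200.1, 250.1])]
home cap at y 84 [190.3 244.4] [210.5 265.4]
home cap at y 0 [222.5 232.8] [242.9 253.8]
home cap at y -84 [254.5 221.2] [275.1 242.2]
tcp [452.5 199.2 204.5] f [ 0.2 -0.8  0. ] width 64.2 bed [ 53.9  -0.4 184.2]
shift in tool axes [27.2  0.4 -9.3] turn deg [-0.21  0.34  0.11]
q [ 0.11 -0.1   2.06  0.14  0.75 -1.89]
```

Call:
apply_moves(deltas=[[[20, -10, -10], [0, 0, 0], 64], [[28, -20, -13], [0, 0, 0], 64], [[28, -24, -13], [0, 0, 0], 64], [[28, -24, -13], [0, 0, 0], 64], [[8, -37, -4], [0, 5, 0], 64], [[0, -39, 0], [0, 5, 0], 64], [[0, -39, 0], [0, 5, 0], 64], [[0, -39, 0], [0, 5, 0], 64], [[0, -39, 0], [0, 5, 0], 64], [[0, -39, 0], [0, 5, 0], 64], [[0, -39, 0], [0, 5, 0], 64], [[0, -39, 0], [0, 5, 0], 64]])

```text
time: 23.63
tcp_pos: [473.0, -205.5, 202.1]
orientation: [0.503, -2.834, 0.071]
ft_force: [1.2, -0.4, 0.1]
grip_width: 63.8
grasp_force: 0.0
```

```bash
python3 - <<'E'
from h import *
rel(np.array([479,-231,150.]),RA(-15))
rel(np.array([479,-231,92.]),RA(-15))
E
```

```text
tcp [ 473.  -205.5  202.1] f [ 1.2 -0.4  0.1] width 63.8 bed [ -39.9 -387.2  259.8]
shift in tool axes [-10.7 -25.9  51.2] turn deg [-0.11 -0.31 -0.08]
tcp [ 473.  -205.5  202.1] f [ 1.2 -0.4  0.1] width 63.8 bed [ -39.9 -387.2  259.8]
shift in tool axes [-26.1 -25.7 107.1] turn deg [-0.11 -0.31 -0.08]
```

Call:
apply_moves(deltas=[[[0, -13, 5], [0, 0, 0], 64], [[-6, -12.8, 21], [0, 0, 0], 64], [[-8, 0, 30], [0, 0, 0], 64], [[-7, 0, 26], [0, 0, 0], 64], [[-4, 0, 16], [0, 0, 0], 64], [[-1, 0, 9], [0, 0, 0], 64], [[0, 0, 0], [0, 0, 0], 64], [[0, 0, 0], [0, 0, 0], 64]])

```text
time: 24.3
tcp_pos: [478.6, -228.9, 93.0]
orientation: [0.505, -2.838, 0.07]
ft_force: [0.4, 0.6, 1.3]
grip_width: 64.0
grasp_force: 0.0
```

```bash
python3 - <<'E'
from h import *
rel(np.array([479,-231,91.]),RA(-15))
E
python3 chk.py | grep seen
```

```text
tcp [ 478.6 -228.9   93. ] f [0.4 0.6 1.3] width 64.0 bed [-112.2 -411.1  177.9]
shift in tool axes [-0.1 -2.1  2. ] turn deg [-0.11 -0.06 -0.04]
scene seen [([202, 201], [213, 208], [207.7, 204.8]), ([221, 212], [236, 220], [230.1, 215.7]), ([427, 245], [436, 255], [431.0, 249.5]), ([307, 317], [326, 337], [316.1, 326.8])]
top seen [([224, 232], [242, 250], [231.1, 238.2]), ([192, 243], [210, 261], [200.2, 249.9])]
```

Call:
apply_moves(deltas=[[[0, -2, 2], [0, 0, 0], 64], [[0, 0, 0], [0, 0, 0], 54], [[0, 0, 0], [0, 0, 0], 46], [[0, 0, 0], [0, 0, 0], 40], [[0, 0, 0], [0, 0, 0], 40], [[0, 0, 0], [0, 0, 0], 40]], grip_force=30)

```text
time: 24.9
tcp_pos: [479.2, -231.1, 91.4]
orientation: [0.505, -2.839, 0.071]
ft_force: [-0.6, 0.4, 2.5]
grip_width: 44.4
grasp_force: 30.0
```

Call:
apply_moves(deltas=[[[0, 0, -8], [0, 0, 0], 40], [[0, 0, -25], [0, 0, 0], 40], [[0, 0, -35], [0, 0, 0], 40], [[0, 0, -35], [0, 0, 0], 40], [[0, 0, -35], [0, 0, 0], 40], [[0, 0, -15], [0, 0, 0], 40], [[0, 0, 0], [0, 0, 0], 40]])

```text
time: 25.48
tcp_pos: [518.8, -217.5, 243.5]
orientation: [0.506, -2.845, 0.078]
ft_force: [0.3, 0.1, -0.0]
grip_width: 44.3
grasp_force: 30.0
```

```bash
python3 g.py 25 -84 250 -15; python3 chk.py | grep seen
```

```text
tcp [ 518.8 -217.5  243.5] f [ 0.3  0.1 -0. ] width 44.3 bed [  16.4 -414.3  266.4]
shift in tool axes [-17.8 330.4  -0.4] turn deg [-0.51  0.31 -0.09]
q [-0.47  0.4   1.3  -0.19  1.61 -2.38]
scene seen [([200, 193], [214, 208], [207.9, 200.1]), ([220, 206], [236, 220], [229.8, 212.4]), ([427, 244], [435, 255], [430.8, 249.2]), ([320, 274], [340, 295], [329.7, 284.1])]
top seen [([426, 224], [432, 230], [428.5, 226.5]), ([224, 232], [242, 250], [231.3, 238.6]), ([192, 243], [210, 261], [200.1, 249.9])]
```

Call:
apply_moves(deltas=[[[0, 12, 0], [0, 0, 0], 40], [[0, 24, 0], [0, 0, 0], 40], [[0, 32, 0], [0, -4, 0], 40], [[0, 32, 0], [0, -5, 0], 40], [[0, 32, 0], [0, -5, 0], 40], [[0, 32, 0], [0, -5, 0], 40], [[0, 32, 0], [0, -5, 0], 40], [[0, 32, 0], [0, -5, 0], 40], [[0, 32, 0], [0, -5, 0], 40], [[0, 32, 0], [0, -4, 0], 40], [[0, 28, 0], [0, -1.7, 0], 40], [[0, 10, 0], [0, 0, 0], 40]])

```text
time: 26.58
tcp_pos: [396.5, 96.0, 234.1]
orientation: [-0.476, 2.678, 0.107]
ft_force: [0.4, 0.6, -0.7]
grip_width: 44.3
grasp_force: 30.0
```

```bash
python3 g.py 33 -84 150 25
```

```text
tcp [396.5  96.  234.1] f [ 0.4  0.6 -0.7] width 44.3 bed [  5.4 -77.8 263.5]
shift in tool axes [-57.   -6.4 101.9] turn deg [ 0.14 -0.54 -0.07]
q [-0.28 -0.32  2.13  0.3   1.   -2.32]
```

Call:
apply_moves(deltas=[[[-16, -3, 8], [0, -0.5, 0], 40], [[-19, -3.4, 18], [0, 0, 0], 40], [[-9, 0, 28], [0, 0, 0], 40], [[-7, 0, 26], [0, 0, 0], 40], [[-5, 0, 16], [0, 0, 0], 40], [[-1, 0, 6], [0, 0, 0], 40], [[0, 0, 0], [0, 0, 0], 40], [[0, 0, 0], [0, 0, 0], 40]])

```text
time: 27.25
tcp_pos: [492.1, 119.6, 168.6]
orientation: [-0.476, 2.668, 0.104]
ft_force: [-0.4, -0.4, -0.8]
grip_width: 44.3
grasp_force: 30.0
```

```bash
python3 g.py 29 -84 103 25
```

```text
tcp [492.1 119.6 168.6] f [-0.4 -0.4 -0.8] width 44.3 bed [ 38.3 -88.7 150.4]
shift in tool axes [-3.3  4.7 48.2] turn deg [-0.05  0.    0.03]
q [-0.13 -0.02  2.09  0.31  0.71 -2.25]
```

Call:
apply_moves(deltas=[[[0, 2.4, 0], [0, 0, 0], 40], [[0, 2.2, 0], [0, 0, 0], 40], [[-0.8, 0, 10], [0, 0, 0], 40], [[-0.8, 0, 12], [0, 0, 0], 40], [[-0.8, 0, 12], [0, 0, 0], 40], [[-0.5, 0, 8], [0, 0, 0], 40], [[-0.4, 0, 5], [0, 0, 0], 40], [[0, 0, 0], [0, 0, 0], 40], [[0, 0, 0], [0, 0, 0], 40]])

```text
time: 28.0
tcp_pos: [513.7, 131.5, 128.8]
orientation: [-0.475, 2.665, 0.103]
ft_force: [0.2, 0.0, -2.0]
grip_width: 44.2
grasp_force: 30.0
```

```bash
python3 g.py 26 -84 97 25
```

```text
tcp [513.7 131.5 128.8] f [ 0.2  0.  -2. ] width 44.2 bed [ 31.3 -85.  104.3]
shift in tool axes [3.3 1.  8.4] turn deg [-0.14  0.16  0.06]
q [-0.09  0.08  2.1   0.33  0.58 -2.26]
```

Call:
apply_moves(deltas=[[[1, 0.7, 0.3], [0, 0, 0], 40], [[1, 0, 0.3], [0, 0, 0], 40], [[-0.8, 0, 3], [0, 0, 0], 40], [[-0.8, 0, 3], [0, 0, 0], 40], [[0, 0, 0], [0, 0, 0], 40]])

```text
time: 28.42
tcp_pos: [516.0, 132.9, 122.2]
orientation: [-0.475, 2.665, 0.102]
ft_force: [0.5, 0.4, -1.7]
grip_width: 44.6
grasp_force: 30.0
```

```bash
python3 g.py 26 -84 94 25
```

```text
tcp [516.  132.9 122.2] f [ 0.5  0.4 -1.7] width 44.6 bed [ 29.1 -84.4  97.5]
shift in tool axes [2.1 0.4 4.2] turn deg [-0.14  0.16  0.05]
q [-0.08  0.1   2.1   0.34  0.56 -2.26]
```

Call:
apply_moves(deltas=[[[1, 0, 0.3], [0, 0, 0], 40], [[1, 0, 0.3], [0, 0, 0], 40], [[-0.2, 0, 1], [0, 0, 0], 40], [[0, 0, 0], [0, 0, 0], 40]])

```text
time: 28.75
tcp_pos: [515.4, 132.6, 120.5]
orientation: [-0.475, 2.664, 0.102]
ft_force: [0.6, 0.3, 0.2]
grip_width: 44.5
grasp_force: 30.0
```

```bash
python3 g.py 26 -84 94 25
```

```text
tcp [515.4 132.6 120.5] f [0.6 0.3 0.2] width 44.5 bed [ 27.5 -84.6  96.7]
shift in tool axes [0.8 0.6 3. ] turn deg [-0.17  0.22  0.05]
q [-0.09  0.1   2.11  0.34  0.56 -2.27]
```

Call:
apply_moves(deltas=[[[0, 0.3, 1.8], [0, 0, 0], 40], [[0, 0, 1.8], [0, 0, 0], 40], [[0.3, 0, 0], [0, 0, 0], 40], [[0, 0, 0], [0, 0, 0], 40]])

```text
time: 29.08
tcp_pos: [517.4, 133.3, 117.7]
orientation: [-0.474, 2.662, 0.102]
ft_force: [5.9, 2.5, 0.9]
grip_width: 44.7
grasp_force: 30.0
```

```bash
python3 g.py 26 -84 94 25
```

```text
tcp [517.4 133.3 117.7] f [5.9 2.5 0.9] width 44.7 bed [ 27.3 -84.6  93.1]
shift in tool axes [ 1.5  0.6 -0.5] turn deg [-0.2   0.31  0.05]
q [-0.08  0.11  2.11  0.35  0.55 -2.27]
```

Contact with the floor, about 2 mm from home. I'll release with a narrow opening because the side board is close, then back off.

Call:
apply_moves(deltas=[[[0, 0, 0], [0, 0, 0], 45.5], [[0, 0, 0], [0, 0, 0], 47], [[0, 0, 0], [0, 0, 0], 50], [[0, 0, 0], [0, 0, 0], 51], [[0, 0, 0], [0, 0, 0], 51], [[0, 0, 0], [0, 0, 0], 51], [[0, 0, -4], [0, 0, 0], 51], [[0, 0, -8], [0, 0, 0], 51], [[0, 0, -15], [0, 0, 0], 51], [[0, 0, -25], [0, 0, 0], 51], [[0, 0, -30], [0, 0, 0], 40], [[0, 0, -30], [0, 0, 0], 20]])

```text
time: 30.08
tcp_pos: [469.4, 116.7, 218.6]
orientation: [-0.475, 2.667, 0.102]
ft_force: [0.7, 0.9, 0.5]
grip_width: 42.1
grasp_force: 0.0
```

```bash
python3 g.py 26 -84 94 25; python3 chk.py
```

```text
tcp [469.4 116.7 218.6] f [0.7 0.9 0.5] width 42.1 bed [ 53.4 -83.6 203. ]
shift in tool axes [ -1.7  -0.2 112.4] turn deg [-0.13  0.02  0.04]
q [-0.15 -0.13  2.05  0.27  0.86 -2.21]
scene seen [([245, 218], [259, 232], [252.5, 225.6]), ([428, 245], [435, 255], [430.9, 249.3])]
home cap at y 84 [198.2 195.1] [215.2 211.1]
home cap at y 0 [219.2 206.3] [236.6 222.6]
home cap at y -84 [241.3 218. ] [259.  234.5]
top seen [([256, 220], [274, 239], [264.7, 228.5]), ([224, 232], [242, 250], [231.3, 238.6]), ([192, 243], [210, 261], [200.2, 249.9])]
home cap at y 84 [190.3 244.4] [210.5 265.4]
home cap at y 0 [222.5 232.8] [242.9 253.8]
home cap at y -84 [254.5 221.2] [275.1 242.2]
```

All three caps sit where home predicts: the far edges in top are at rows 243, 232 and 220, against 244, 233 and 221 predicted. Next is the cover: I'll raise the hand, close the fingers and go behind the tab.

```bash
cat >> h.py <<'E'
H=bed(52,0,-6)
def tabtcp(th,gap=0,p=0):
    e=bz*np.cos(th)+bx*np.sin(th);n=bx*np.cos(th)-bz*np.sin(th)
    return H+(142+p)*e+(7+gap)*n+7.5*u
E
python3 - <<'E'
from h import *
s=ctrl.get_state()["tcp_pos"]
f=lambda P:np.array([P@u,P@w,P[2]]).round(1)
print("now u,w,z",f(s))
prev=None
for th in(1.0,.9,.86,.8,.7,.6,.5,.4,.3,.2,.1,0):
    P=tabtcp(th);q=f(P);print(th,q, P.round(0), "tool step",None if prev is None else [round(-(q-prev)[0],1),round(-(q-prev)[2],1)]);prev=q
E
python3 g.py 26 0 300 0
```

```text
now u,w,z [483.2 -53.9 223. ]
1.0 [670.6  31.  191.1] [619. 261. 191.] tool step None
0.9 [657.   31.  195.3] [606. 256. 195.] tool step [np.float64(13.6), np.float64(-4.2)]
0.86 [651.5  31.  196.6] [601. 254. 197.] tool step [np.float64(5.5), np.float64(-1.3)]
0.8 [643.1  31.  198.2] [593. 251. 198.] tool step [np.float64(8.4), np.float64(-1.6)]
0.7 [629.   31.  199.6] [580. 246. 200.] tool step [np.float64(14.1), np.float64(-1.4)]
0.6 [614.7  31.  199.6] [566. 241. 200.] tool step [np.float64(14.3), np.float64(-0.0)]
0.5 [600.6  31.  198.2] [553. 236. 198.] tool step [np.float64(14.1), np.float64(1.4)]
0.4 [586.7  31.  195.4] [540. 232. 195.] tool step [np.float64(13.9), np.float64(2.8)]
0.3 [573.1  31.  191.2] [527. 227. 191.] tool step [np.float64(13.6), np.float64(4.2)]
0.2 [560.   31.  185.7] [515. 222. 186.] tool step [np.float64(13.1), np.float64(5.5)]
0.1 [547.5  31.  178.9] [503. 218. 179.] tool step [np.float64(12.5), np.float64(6.8)]
0 [535.8  31.  170.9] [492. 214. 171.] tool step [np.float64(11.7), np.float64(8.0)]
tcp [472.1 116.3 223. ] f [ 0.  -0.6 -0.2] width 34.6 bed [ 57.9 -84.9 204.9]
shift in tool axes [ 54.5  84.5 -84.7] turn deg [-0.4  25.53  0.05]
q [-0.15 -0.14  2.04  0.27  0.85 -2.21]
```

Call:
apply_moves(deltas=[[[-13, 0, -27], [0, 0, 0], 0], [[-14, 10, -29], [0, 0, 0], 0], [[-3, 20, -10], [0, 5, 0], 0], [[0, 20, 0], [0, 6, 0], 0], [[0, 20, 0], [0, 7, 0], 0], [[0, 14, 0], [0, 7, 0], 0], [[-20, 0, 0], [0, 0.3, 0], 0], [[-35, 0, 0], [0, 0, 0], 0], [[-38, 0, 0], [0, 0, 0], 0], [[-38, 0, 0], [0, 0, 0], 0], [[-38, 0, 0], [0, 0, 0], 0], [[-36, 0, 0], [0, 0, 0], 0]])

```text
time: 31.18
tcp_pos: [635.1, 267.0, 288.4]
orientation: [0.55, -3.089, 0.006]
ft_force: [0.2, -0.6, 0.5]
grip_width: 0.6
grasp_force: 0.0
```

```bash
python3 - <<'E'
from h import *
rel(u*690+w*31+Z*192,RA(0));s=ctrl.get_state()["tcp_pos"];print(s@u,s@w,s[2])
E
```

```text
tcp [635.1 267.  288.4] f [ 0.2 -0.6  0.5] width 0.6 bed [2.570e+02 2.000e-01 1.232e+02]
shift in tool axes [-2.2  0.  96.4] turn deg [-0.16 -0.26 -0.02]
688.1932653942733 31.245129240391257 288.36793955001815
```

Call:
apply_moves(deltas=[[[0, 0, 20], [0, 0, 0], 0], [[0, 0, 30], [0, 0, 0], 0], [[0, 0, 30], [0, 0, 0], 0], [[0, 0, 12], [0, 0, 0], 0], [[10, 0, 0], [0, 0, 0], 0], [[10, 0, 0], [0, 0, 0], 0], [[5, 0, 0], [0, 0, 0], 0], [[5, 0, 0], [0, 0, 0], 0], [[4, 0, 0], [0, 0, 0], 0], [[0, 0, 0], [0, 0, 0], 0]])

```text
time: 32.02
tcp_pos: [601.3, 254.4, 198.4]
orientation: [0.55, -3.091, 0.005]
ft_force: [0.6, -0.0, 0.5]
grip_width: 0.3
grasp_force: 0.0
```

```bash
python3 - <<'E'
from h import *
rel(tabtcp(.86),RA(0));s=ctrl.get_state()["tcp_pos"];print(s@u,s@w,s[2])
E
```

```text
tcp [601.3 254.4 198.4] f [ 0.6 -0.   0.5] width 0.3 bed [1.715e+02 1.000e-01 7.750e+01]
shift in tool axes [ 0.6 -0.1  1.8] turn deg [-0.16 -0.13 -0.01]
652.1073150912651 31.1039760784481 198.39757319757857
```

Call:
apply_moves(deltas=[[[5, 0, 0.5], [0, 0, 0], 0], [[6, 0, 0], [0, 0, 0], 0], [[7, 0, 0], [0, 0, 0], 0], [[7, 0, 0], [0, 0, 0], 0], [[7, 0, 0], [0, 0, 0], 0], [[7, 0, 0.5], [0, 0, 0], 0], [[7, 0, 0.7], [0, 0, 0], 0], [[5, 0, 0.5], [0, 0, 0], 0]])

```text
time: 32.68
tcp_pos: [552.7, 236.6, 196.0]
orientation: [0.55, -3.09, 0.005]
ft_force: [0.9, 0.1, 0.3]
grip_width: 0.5
grasp_force: 0.5
```

```bash
python3 - <<'E'
from h import *
rel(tabtcp(.5),RA(0));s=ctrl.get_state()["tcp_pos"];print(s@u,s@w,s[2])
S=shot("scene","c1",170,130,110,110,4)
E
```

```text
tcp [552.7 236.6 196. ] f [0.9 0.1 0.3] width 0.5 bed [130.4   0.2 108.8]
shift in tool axes [-0.2 -0.2 -2.3] turn deg [-0.15 -0.17 -0.01]
600.4072285627626 31.22130185628449 195.9585858955509
```

```bash
python3 - <<'E'
from h import *
T=ctrl.capture("top");A=np.load("pics/top0.npy")
for th in(.86,.5,.3):
    e=bz*np.cos(th)+bx*np.sin(th)
    for y in(-30,30,-90,90):
        d=150 if abs(y)<40 else 125
        q=proj("top",[H+d*e+y*w])[0].round().astype(int);print(th,y,q,"now",T[q[1],q[0]],"start",A[q[1],q[0]])
E
```

```text
0.86 -30 [226 190] now [136 167 190] start [114  75  45]
0.86 30 [201 199] now [ 90 108 120] start [118  78  48]
0.86 -90 [251 185] now [80 81 88] start [207 130  73]
0.86 90 [179 211] now [71 76 81] start [197 126  71]
0.5 -30 [233 212] now [126 152 171] start [223 174 110]
0.5 30 [209 221] now [56 57 60] start [238 195 123]
0.5 -90 [257 203] now [84 84 88] start [161 126  81]
0.5 90 [185 229] now [66 65 63] start [219 173 112]
0.3 -30 [238 224] now [131 158 175] start [183 120  70]
0.3 30 [213 233] now [116  81  57] start [188 123  71]
0.3 -90 [261 213] now [158 132 106] start [194 152  97]
0.3 90 [189 238] now [121  96  74] start [245 209 130]
```

Call:
apply_moves(deltas=[[[7, 0, 0], [0, 0, 0], 0], [[7, 0, 0.6], [0, 0, 0], 0], [[6.8, 0, 2], [0, 0, 0], 0], [[6.7, 0, 2.2], [0, 0, 0], 0], [[6.6, 0, 2.6], [0, 0, 0], 0], [[6.5, 0, 2.9], [0, 0, 0], 0], [[6.3, 0, 3.3], [0, 0, 0], 0], [[6, 0, 3.4], [0, 0, 0], 0], [[0, 0, 0], [0, 0, 0], 0]])

```text
time: 33.53
tcp_pos: [502.2, 218.1, 178.3]
orientation: [0.55, -3.089, 0.005]
ft_force: [-0.2, -0.1, -0.4]
grip_width: 0.9
grasp_force: 0.0
```

```bash
python3 - <<'E'
from h import *
rel(tabtcp(0),RA(0));s=ctrl.get_state()["tcp_pos"];print(s@u,s@w,s[2])
E
```

```text
tcp [502.2 218.1 178.3] f [-0.2 -0.1 -0.4] width 0.9 bed [ 77.9   0.3 129.9]
shift in tool axes [10.9 -0.2  7.5] turn deg [-0.14 -0.28 -0.01]
546.6687094673375 31.282013234219622 178.34383432830924
```

```bash
python3 - <<'E'
from h import *
S=shot("scene","d1",175,125,110,130,4);T=shot("top","d1t",160,170,130,130,4)
a=cv2.imread("pics/d1.png");b=cv2.imread("pics/d1t.png")[:a.shape[0],:360];cv2.imwrite("pics/d1b.png",np.hstack([a,b]))
E
```

```text
(no output)
```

View pics/d1b.png

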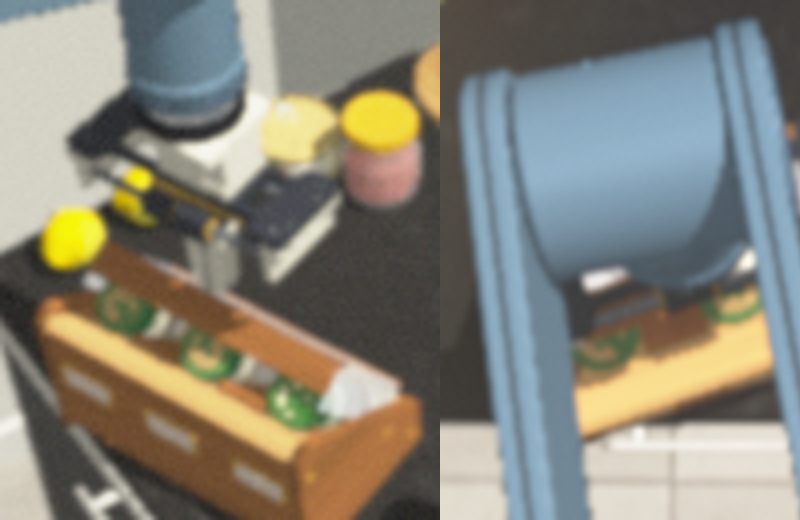

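The left half shows all three jars in their lanes. The cover has followed the finger down: its brown lip runs from (110,255) to (390,400), just above the caps and nearly shut. I'll carry on to shut.

Call:
apply_moves(deltas=[[[5.8, 0, 3.8], [0, 0, 0], 0], [[5, 0, 3.5], [0, 0, 0], 0], [[1, 0, 0.8], [0, 0, 0], 0], [[1, 0, 0.8], [0, 0, 0], 0], [[0, 0, 0], [0, 0, 0], 0]])

```text
time: 34.05
tcp_pos: [495.8, 215.3, 172.9]
orientation: [-0.549, 3.085, -0.003]
ft_force: [6.0, 3.6, 7.4]
grip_width: 0.5
grasp_force: 4.9
```

```bash
python3 - <<'E'
from h import *
rel(tabtcp(0),RA(0))
E
```

```text
tcp [495.8 215.3 172.9] f [6.  3.6 7.4] width 0.5 bed [ 69.   -0.2 130.2]
shift in tool axes [3.9 0.2 1.9] turn deg [-0.18  0.45 -0.03]
```

Call:
apply_moves(deltas=[[[1, 0, 0.8], [0, 0, 0], 0], [[0.6, 0, 0.5], [0, 0, 0], 0], [[0, 0, 0], [0, 0, 0], 0]])

```text
time: 34.3
tcp_pos: [495.7, 215.2, 172.7]
orientation: [-0.548, 3.081, -0.002]
ft_force: [8.0, 4.0, 11.2]
grip_width: 0.4
grasp_force: 6.8
```

```bash
python3 - <<'E'
from h import *
rel(tabtcp(0),RA(0))
E
```

```text
tcp [495.7 215.2 172.7] f [ 8.   4.  11.2] width 0.4 bed [ 68.8  -0.2 130.1]
shift in tool axes [3.8 0.2 1.8] turn deg [-0.19  0.65 -0.03]
```

Call:
apply_moves(deltas=[[[-2, 0, -1.7], [0, 0, 0], 0], [[-5, 0, -5], [0, 0, 0], 0], [[-10, 0, -20], [0, 0, 0], 0], [[0, 0, -30], [0, 0, 0], 0], [[0, 0, -35], [0, 0, 0], 0], [[0, -30, -20], [0, 0, 0], 0], [[0, -38, 0], [0, 0, 0], 0], [[0, -38, 0], [0, 0, 0], 0], [[0, -38, 0], [0, 0, 0], 0], [[0, -38, 0], [0, 0, 0], 0], [[0, -38, 0], [0, 0, 0], 0], [[0, -38, 0], [0, 0, 0], 0]])

```text
time: 35.3
tcp_pos: [595.4, -24.0, 280.9]
orientation: [0.55, -3.089, 0.004]
ft_force: [1.5, 0.2, -0.9]
grip_width: 0.7
grasp_force: 0.0
```

Call:
apply_moves(deltas=[[[0, -38, 0], [0, 0, 0], 0], [[0, -38, 0], [0, 0, 0], 0], [[0, -20, 0], [0, 0, 0], 0], [[0, 0, 0], [0, 0, 0], 0]])

```text
time: 35.63
tcp_pos: [629.1, -117.2, 279.8]
orientation: [0.542, -3.09, 0.005]
ft_force: [-0.5, 0.3, -0.9]
grip_width: 0.4
grasp_force: 0.0
```

```bash
python3 - <<'E'
from h import *
s=ctrl.get_state();print(s["tcp_pos"].round(0),s["ft_force"].round(1),s["time"])
# tab = brown region; sample along the line through tab middle/lip: find brown->pale edge in each view
for n in("top","scene"):
    im=ctrl.capture(n);np.save(f"pics/f_{n}.npy",im)
    for y in(-30,0,30,60):
        row=[]
        for z in range(95,165,3):
            q=proj(n,[bed(59 if abs(y)<40 else 52,y,z-6)])[0]
            c=cv2.getRectSubPix(im,(1,1),tuple(map(float,q)))[0,0]; row.append("%d/%d/%d"%tuple(c))
        print(n,y,row)
E
```

```text
[ 629. -117.  280.] [-0.5  0.3 -0.9] 35.6333
top -30 ['232/223/221', '232/223/221', '231/222/221', '227/214/211', '212/195/190', '186/167/159', '154/130/119', '130/101/86', '116/84/65', '113/81/60', '113/80/59', '115/81/59', '117/83/59', '118/83/59', '117/83/59', '118/83/60', '120/84/61', '123/86/62', '123/87/62', '123/87/61', '122/86/61', '124/87/62', '125/88/62', '126/88/62']
top 0 ['248/246/245', '247/245/244', '243/242/240', '234/234/231', '211/209/203', '180/175/166', '148/133/121', '129/105/88', '119/88/67', '117/83/60', '118/83/60', '118/85/61', '120/85/61', '119/84/61', '118/84/61', '119/84/60', '120/85/61', '122/86/61', '123/87/62', '122/87/61', '124/89/62', '127/93/66', '133/103/73', '139/111/79']
top 30 ['230/220/219', '230/220/219', '228/218/216', '224/211/208', '207/191/184', '182/161/152', '153/128/114', '133/102/83', '123/89/66', '120/85/60', '120/85/61', '120/85/61', '119/85/61', '119/84/61', '118/85/61', '118/85/61', '118/85/61', '120/85/61', '121/86/62', '123/87/63', '123/88/63', '123/87/62', '123/87/62', '121/87/62']
top 60 ['233/226/223', '217/205/198', '186/164/1
[... 918 characters left out ...]
49', '113/78/51', '113/77/50', '110/74/44']
scene 30 ['166/150/135', '158/140/125', '150/132/116', '142/123/106', '135/116/98', '131/111/92', '129/107/87', '126/102/82', '124/98/78', '121/95/73', '119/91/69', '118/90/66', '116/87/63', '116/85/59', '116/84/59', '114/83/58', '113/81/56', '113/80/55', '113/79/54', '113/79/53', '114/78/52', '113/77/50', '113/77/50', '114/78/50']
scene 60 ['113/79/54', '113/79/53', '114/79/53', '113/78/51', '113/76/49', '113/77/49', '114/78/50', '113/78/49', '113/78/49', '113/78/49', '113/78/50', '113/78/49', '114/79/48', '115/79/48', '115/78/49', '116/79/49', '117/80/50', '118/81/50', '121/82/50', '125/86/52', '129/89/55', '136/94/56', '144/98/58', '151/101/59']
```

```bash
python3 -c "
from plant import ctrl
print(ctrl.hand_in())"
```

```text
the job is handed in; nothing more can be done
None
```

I handed the job in at about 36 s: all three jars measured home in their lanes, and the cover met a firm stop where shut should be. That stop force, about 4 mm from the computed position, is my only sign that it is fully shut; I took no close look afterwards.

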